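# Square a wooden leaf against the board's fences and weight it down

### The job

Rest your fingertips on top of the thin wooden leaf and, pressing lightly, slide it flat across the white squaring board until it is fully home in the corner, with its far long edge flat against the back fence and its left short edge against the side fence, leaving no gap that you could see. Then take the hold-down weight by its handle and set it down gently on the middle of the leaf, upright, leaving the leaf tight in the corner. The leaf is brittle: never press hard on it, ram its edges against the fences or tip it up, and leave the tape roll, wood block and jar where they are.

Things in the scene. Friction and masses are not known exactly. Their poses are not given: they have to be found in the camera images.
- board: White-topped squaring board 300 (x) by 340 (y) by 18 mm, fixed. Origin: centre of its underside, 0 to 10 mm above the bench (rubber packing below, differs each run); top face at z = 18 mm. x points away from the robot (within 0.25 rad), y left. Leaf fully home: leaf centre at x +45, y +60 mm here, axes parallel to the board's.
- corner (a point): Inner corner where the two fences meet, on the board's top face: x +100, y +140, z +18 mm in the board's frame, axes as the board's.
- leaf_top (a point): Centre of the top face of the loose dark wooden leaf, 110 (x) by 160 (y) by 4 mm, about 60 g, flat on the board; axes along its edges, turned up to 0.3 rad from the board's. Brittle: stands 15 N from the fingers and 6 N of an edge on a fence; 4 to 6 N drags it (friction about 0.25 on the board, more on fingertips). Arms are stiff, readings some 2 mm off: find it by touch.
- leaf: The same leaf; origin at the centre of its underside, 4 mm below leaf_top; axes as leaf_top.
- weight_grip (a point): Centre of the wooden handle bar of the loose weight (about 650 g): dark steel block 74 (x) by 50 (y) mm, on it a bar 56 mm long along x, 18 mm thick (grip across y), 32 mm high. This point is 41 mm above the sole, 16 mm below the bar's top, 16 mm above the steel. Upright on the bench right of the board, turned up to 0.6 rad.
- weight_sole (a point): Centre of the weight's flat underside (cork sole), 41 mm below weight_grip; axes as weight_grip.
- weight: The same weight; origin at weight_sole.
- tape_roll: Bystander: paper tape roll lying flat, 90 mm across, 24 mm high, origin at the centre of its underside; stands on the bench near the weight (either may be the nearer to the robot). Leave it alone.
- trim_block: Bystander: light wood offcut, 120 by 40 by 24 mm, origin at the centre of its underside. Leave it alone.
- glue_jar: Bystander: lidded jar, 64 mm across, 85 mm high, origin at the centre of its underside. Leave it alone.
- back_fence: The waxed wooden fence at the board's far side, 30 mm wide, 325 mm long along the board's y, 14 mm high, fixed; its inner face (towards the robot) is at x +100 mm in the board's frame. Origin: centre of its underside.
- side_fence: The same kind of fence at the board's left, along the board's x, 280 mm long; its inner face (towards the right) is at y +140 mm in the board's frame. Origin: centre of its underside.
Things that resemble listed ones, but are neither listed nor needed, are in the scene too. What is shaped like the leaf but green is not meant. What is meant by the weight is not blue, and is the smaller of those in its own colour.

How it is judged (in metres and radians):
On the way, in this order (a step that is already met when the one before it is completed fails the run):
1. the leaf is being slid by fingers resting on its top face (contact force between the fingers and leaf above 0.8 N and distance of leaf from where it was at the start of the episode above 0.02 m and x of the grasp point in the frame of leaf between -0.055 and 0.055 m and y of the grasp point in the frame of leaf between -0.08 and 0.08 m and z of the grasp point in the frame of leaf below 0.045 m), for 0.2 s.
2. the leaf is home against both fences and let go, with the weight not yet on it (x of leaf in the frame of board above 0.043 m and y of leaf in the frame of board above 0.058 m and angle between the x axis of leaf and the x axis of board, either way round below 0.025 rad and z of leaf in the frame of board between 0.015 and 0.021 m and contact force between each of the fingers, weight and leaf below 0.1 N), for 0.2 s.
3. the weight stands on the middle of the leaf (horizontal distance between weight_sole and leaf_top below 0.03 m and z of weight_sole in the frame of leaf between 0.001 and 0.007 m and angle between weight_sole's own z axis and vertical below 0.06 rad and contact force between weight and leaf above 2 N), for 0.2 s.
At the end, for the whole second after the job is handed in: The leaf lies flat on the board with its centre within 2 mm of home (gap under 2 mm) in both board directions and parallel to the fences within 0.025 rad; the weight stands upright on it (tilt under 0.06 rad), its centre within 30 mm of the leaf's centre; both are at rest and released (all of step 3 and x of leaf in the frame of board above 0.043 m and y of leaf in the frame of board above 0.058 m and angle between the x axis of leaf and the x axis of board, either way round below 0.025 rad and z of leaf in the frame of board between 0.015 and 0.021 m and contact force between the fingers and weight below 0.1 N and contact force between the fingers and leaf below 0.1 N and linear speed of each of weight, leaf below 0.01 m/s); the robot touches nothing.
It fails at once if the fingers press on the leaf with more than 15 N (it cracks) (contact force between the fingers and leaf above 15 N).
It fails at once if the leaf is rammed against a fence with more than 6 N (its edge is crushed) (contact force between leaf and back_fence above 6 N or contact force between leaf and side_fence above 6 N).
It fails at once if the weight is dropped on the leaf (meets it faster than 0.3 m/s) or lands on it or is pressed on it with more than 50 N (contact force between weight and leaf above 50 N or (horizontal distance between weight_sole and leaf_top below 0.06 m and z of weight_sole in the frame of leaf below 0.015 m and linear speed of weight above 0.3 m/s)).
It fails at once if the leaf is tipped more than 0.12 rad or lifted more than 10 mm off the board (angle between leaf's own z axis and vertical above 0.12 rad or z of leaf in the frame of board above 0.028 m).
It fails at once if the tape roll, wood block or jar is moved more than 15 mm (distance of any of tape_roll, trim_block, glue_jar from where it was at the start of the episode above 0.015 m).
It also fails if it takes over 72 s, if anything falls off the work surface, if the arm or the gripper's body presses on something with over 40 N, if the wrist force passes 120 N, or if a joint passes its speed limit or range.

### The arm

A 6-joint arm with a two-finger parallel gripper is mounted at the origin on the work surface. World frame = base frame: x ahead of the robot, y to its left, z up, the work surface at z = 0. Lengths are in m, angles in degrees, forces in N, time in s.
With the tool pointing down it reaches from about 0.325 to 0.9 m from the base axis. Payload 3.5 kg.
Tool frame: the origin (TCP) lies between the finger pads; the fingertips stand 19 mm ahead of it and the grasp point (between the pads) is the TCP; x points along the fingers, y is the direction in which the jaws open and shut, and the axes are right-handed (so a half turn about x gives the same grasp; the last joint's range is limited). The gripper opens to 85 mm and grips with 20 to 120 N. Pads are 22 mm wide; open, the fingers measure 114 mm over their backs; the gripper's body (76 mm by 85 mm) begins 54 mm behind the grasp point. The pads swing forward as they close: fully open they stand 13 mm farther back than shut.
Start: joints at [-73.304, 15.837, -1.513, 72.651, 0, 84.076], TCP at [0.24, -0.577, 0.25] pointing down, gripper open.
Joint ranges: [-178.77, 178.77], [-48.84, 107.48], [-61.69, 71.31], [-111.58, 123.2], [-90, 87.43], [-180, 180]. Speed limits (degrees/s): [147.25, 147.25, 180, 180, 180, 180].

### API

Orientations are given as [roll, pitch, yaw] about the fixed x, y, z axes, in that order (R = Rz(yaw) Ry(pitch) Rx(roll)).
In Python, from station import state, optics, workorder gives the robot as it stands.
- The arm moves only by the tool arm_command, never from a script. Its argument "increments" is a list of rows, each an object with "slide": the shift along the tool's x, y, z in m, a list of three; "roll": the turn about the tool's x in degrees. A call has 1 to 10 rows; each row is the pose to reach, as a shift and turn from the pose commanded when the call began, along the tool's axes at that moment; what a row does not reach only later rows make up. A row lasts 1/10 s, in which the tool goes at most 50 mm and 8.59 degrees, less where a joint would pass 70% of its speed; a pose out of reach is approached as far as the arm can. A call with a gripper value outside its range is refused whole. "jaw" is the opening, from 0 (shut) to 1 (fully open), set as the call begins (left out, the last holds). The fingers move at their own pace and stop on an object; the grip force is fixed at half the most. Time passes only in rows, so rows that repeat a pose let the fingers close. It gives the time, the measured TCP pose, the force and the opening at its end, in the units of the state.
- state(): the state, without advancing time (a new reading comes with each control period).
- optics.read_camera(name): name is "scene" or "top"; returns a dict with "image" (384x512x3 uint8, red, green, blue), "fx", "fy", "cx", "cy" (pixels), "cam_to_world" (4x4, takes a point from camera to world coordinates). Camera axes: x right, y down, z forward; pixel columns grow to the right and rows downward; lengths in m; the calibration is good to about 2 mm. A picture is of the moment at which its call begins. There is no depth.
- workorder.hand_in(): hands the job in, once; it reports no verdict.
The state is a dict: "time": time; "qpos": joint angles; "joint_vel": joint speeds; "joint_torque": joint torques, N m; "position": TCP position; "eef_rot": TCP orientation; "contact_force": force on the tool from outside, world axes, zero at the start; "wrist_torque": the same for the moment, N m; "gripper_width": opening from 0.0 (shut) to 1.0 (fully open).
Only numpy, scipy, OpenCV 4.12 (cv2) and the standard library are available. Lean on these libraries where they do the work, as an engineer would, in place of code of your own. Each camera call takes 0.05 s, during which the arm holds its last target.

## Working session

There is one attempt and no reset: what is moved stays moved. The work goes in short steps, Python scripts to look and compute and a tool call to move; the robot and the scene stay as the last step left them, time stands still between calls to the robot, and variables do not carry over. Pictures are saved under pics/ and viewed, and the job is handed in when it is done.

Besides the shell and the picture viewer there is one more tool, called after "Emit:" in YAML: its name, and indented under it one key for each argument. arm_command: Moves the arm, as the interface text tells. Its arguments: {"type":"object","properties":{"increments":{"type":"array"},"jaw":{"type":"number"}},"required":["increments"]}

```bash
mkdir -p pics; ls
python3 - <<'E'
from station import state, optics, workorder
import cv2,numpy as np
print(state())
for n in ("scene","top"):
    c=optics.read_camera(n); np.savez(f'pics/{n}0.npz',**c)
    print(n,c['fx'],c['fy'],c['cx'],c['cy'],np.round(c['cam_to_world'],4).tolist())
    cv2.imwrite(f'pics/{n}0.png',cv2.resize(c['image'][:,:,::-1],(800,600),interpolation=cv2.INTER_CUBIC))
E
```

```text
pics
{'time': 0.0, 'qpos': array([-7.33036201e+01,  1.58799079e+01, -1.59856350e+00,  7.26502949e+01,
       -5.35374567e-04,  8.40751341e+01]), 'joint_vel': array([ 0.05913681,  0.08069803,  0.0206087 , -0.06351037,  0.08668416,
       -0.08536468]), 'joint_torque': array([-5.17798835e-04, -4.45507336e+01,  2.95200688e+01,  1.64587959e-02,
       -1.51249683e-04,  1.26015183e-05]), 'position': array([ 0.24016856, -0.57621214,  0.24913584]), 'eef_rot': array([-95.68664777,  89.87123254, 106.93459861]), 'contact_force': array([-0.80448054, -0.20012392,  0.58272782]), 'wrist_torque': array([ 0.00550781,  0.03707096, -0.00433418]), 'gripper_width': 0.9996750537196131}
scene 377.4244582881556 377.4244582881556 254.92876749459583 191.94273699420873 [[0.5839, 0.6199, -0.5241, 1.1864], [0.8117, -0.4555, 0.3655, -0.4782], [-0.0121, -0.6389, -0.7692, 1.0352], [0.0, 0.0, 0.0, 1.0]]
top 402.0729827384374 402.0729827384374 253.25354415963247 189.31353993842032 [[-0.0029, -0.9846, 0.175, 0.3196], [-0.9998, -0.0005, -0.0195, 0.0109], [0.0192, -0.175, -0.9844, 1.1768], [0.0, 0.0, 0.0, 1.0]]
```

View pics/scene0.png

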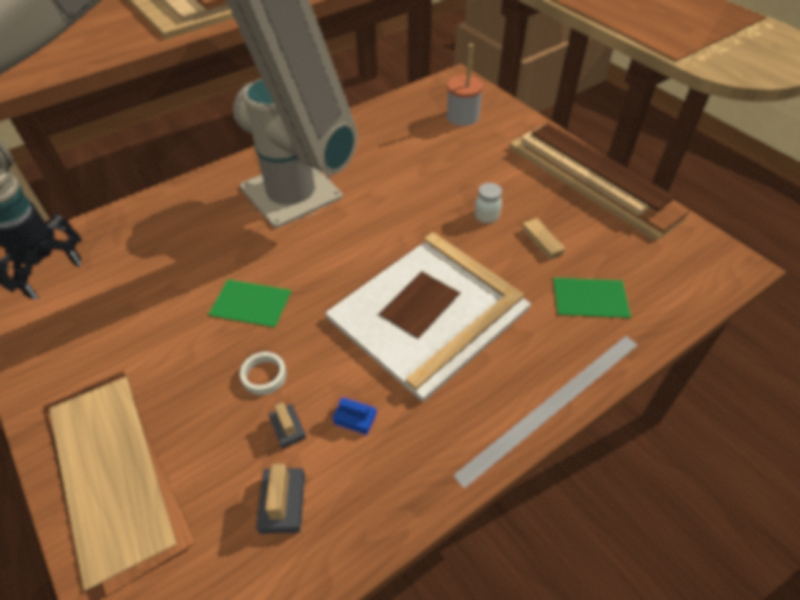

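View pics/top0.png

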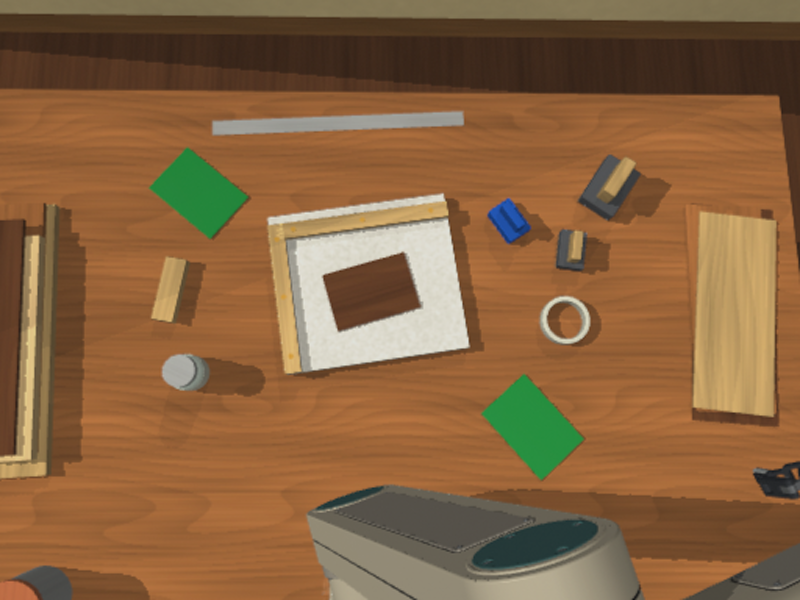

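Both views show the leaf (top picture, around 371,291) on the board, with the corner at upper left (about 287,238). The target weight is the small grey one at (571,250), the tape roll is at (566,320), and the blue weight and the large grey one are decoys. Next I'll enlarge these areas.

Run:
```python
import cv2,numpy as np
t=np.load('pics/top0.npz')['image'][:,:,::-1]; s=np.load('pics/scene0.npz')['image'][:,:,::-1]
def crop(im,x0,y0,w,h,k,n):
    o=cv2.resize(im[y0:y0+h,x0:x0+w],None,fx=k,fy=k,interpolation=cv2.INTER_CUBIC)
    for i in range(0,w,10): cv2.putText(o,str(x0+i),(i*k,8),0,.3,(255,255,0),1); cv2.line(o,(i*k,8),(i*k,12),(0,255,255),1)
    for j in range(0,h,10): cv2.putText(o,str(y0+j),(0,j*k+4),0,.3,(255,255,0),1)
    cv2.imwrite('pics/'+n,o)
crop(t,165,118,140,125,5,'c_board.png')
crop(t,340,130,60,60,10,'c_w.png')
crop(s,205,150,140,108,5,'c_sb.png')
crop(s,145,220,60,70,8,'c_sw.png')
```

```text
(no output)
```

View pics/c_board.png

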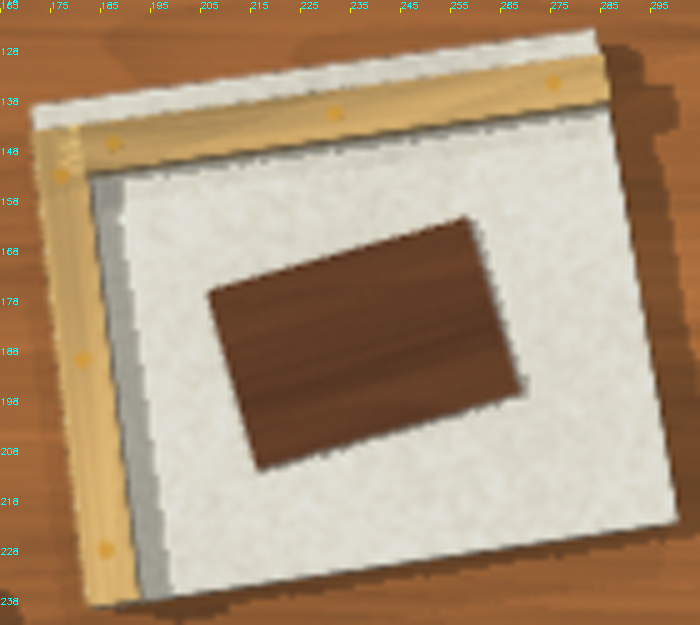

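View pics/c_w.png

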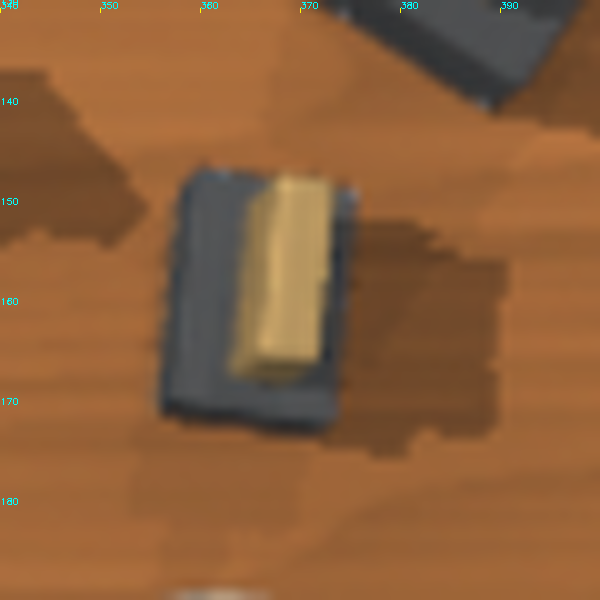

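View pics/c_sw.png

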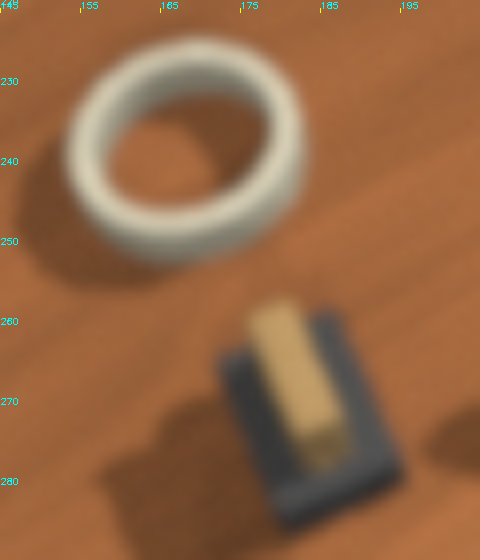

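View pics/c_sb.png

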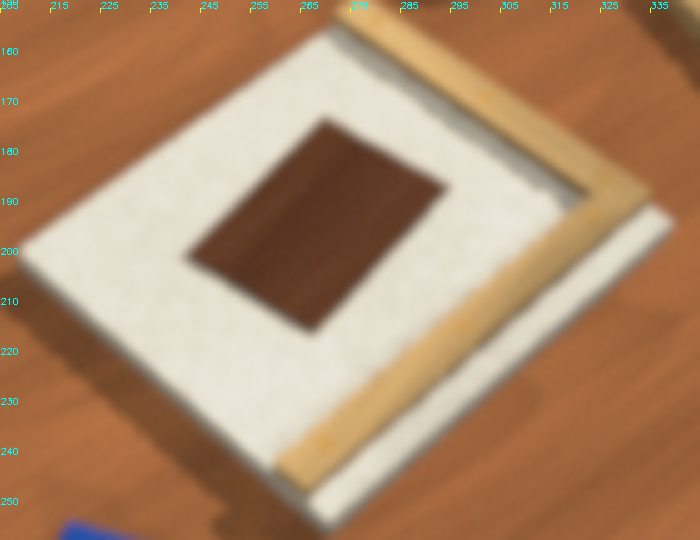

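```bash
cat > h.py <<'E'
import numpy as np
from scipy.optimize import least_squares
def cam(n):
    c=np.load(f'pics/{n}0.npz'); return c
C={n:cam(n) for n in('top','scene')}
def proj(n,P):
    c=C[n];T=np.linalg.inv(c['cam_to_world']);q=np.asarray(P)@T[:3,:3].T+T[:3,3]
    return np.c_[c['fx']*q[:,0]/q[:,2]+c['cx'],c['fy']*q[:,1]/q[:,2]+c['cy']]
def uncrop(p,x0,y0,k): return (np.array(p,float)+.5)/k-.5+[x0,y0]
def pts(p,L):
    x,y,z,a=p;c,s=np.cos(a),np.sin(a);L=np.array(L,float)/1000
    return np.c_[x+c*L[:,0]-s*L[:,1],y+s*L[:,0]+c*L[:,1],z+L[:,2]]
E
cat > fit.py <<'E'
from h import *
tb=lambda p:uncrop(p,165,118,5); sb=lambda p:uncrop(p,205,150,5)
B=[[150,170,18],[150,-170,18],[-150,-170,18]]
L=[[55,80,4],[55,-80,4],[-55,-80,4],[-55,80,4]]
tB=tb([(31,105),(595,30),(679,521)]);sB=sb([(673,224),(330,530),(20,250)])
tL=tb([(208,290),(470,217),(524,396),(258,471)]);sL=sb([(449,187),(312,333),(184,257),(326,119)])
sel={'both':('top','scene'),'top':('top',),'scene':('scene',)}
for k,v in sel.items():
    def f(q):
        r=[]
        for n in v:
            r+=[proj(n,pts(q[:4],B))-(tB if n=='top' else sB)]
            lp=[q[4],q[5],q[2]+.018,q[6]]
            r+=[proj(n,pts(lp,L))-(tL if n=='top' else sL)]
        r=np.concatenate(r).ravel()
        return r if k=='both' else np.r_[r,(q[2]-.005)*1000]
    o=least_squares(f,[.55,.06,.005,.1,.55,.05,.2])
    q=o.x
    c,s=np.cos(q[3]),np.sin(q[3]);d=np.array([[c,s],[-s,c]])@(q[4:6]-q[:2])
    print(k,np.round(q,4),'leaf in board',np.round(d,4),'dyaw',round(q[6]-q[3],4),'rms',np.sqrt(np.mean(o.fun**2)).round(2))
    print(np.round(o.fun.reshape(-1,2) if k=='both' else 0,1).tolist())
# weight
tw=lambda p:uncrop(p,340,130,10); sw=lambda p:uncrop(p,145,220,8)
W=[[28,9,57],[28,-9,57],[-28,-9,57],[-28,9,57]]
tW=tw([(283,176),(333,181),(318,362),(257,360)])
sW=sw([(345,430),(300,445),(250,312),(297,300)])
W2=[[37,25,25],[37,-25,25]]; tW2=tw([(185,170),(355,190)])
for v in sel.values():
    def f(q):
        p=[q[0],q[1],0,q[2]]
        r=[]
        if 'top' in v: r+=[proj('top',pts(p,W))-tW,proj('top',pts(p,W2))-tW2]
        if 'scene' in v: r+=[proj('scene',pts(p,W))-np.array(sW)]
        return np.concatenate(r).ravel()
    o=least_squares(f,[.6,-.25,-.1]);print(v,np.round(o.x,4),np.round(o.fun.reshape(-1,2),1).tolist())
E
python3 fit.py
```

```text
both [0.5541 0.0426 0.0037 0.1439 0.5334 0.0336 0.2802] leaf in board [-0.0218 -0.006 ] dyaw 0.1363 rms 0.29
[[0.2, -0.1], [0.1, -0.3], [-0.2, -0.1], [-0.1, 0.2], [0.1, 0.2], [-0.1, -0.2], [-0.1, 0.0], [0.2, 0.1], [-0.1, -0.9], [-0.4, 0.4], [0.2, 0.4], [0.1, 0.5], [-0.0, -0.3], [-0.3, -0.1]]
top [0.5533 0.0426 0.005  0.1445 0.5334 0.0334 0.2793] leaf in board [-0.021  -0.0063] dyaw 0.1347 rms 0.12
0
scene [0.5556 0.0419 0.005  0.1428 0.5337 0.0334 0.282 ] leaf in board [-0.0229 -0.0054] dyaw 0.1391 rms 0.35
0
('top', 'scene') [ 0.617  -0.3468 -0.1555] [[-0.7, -1.0], [0.5, -0.6], [0.1, -0.1], [-0.0, -0.8], [0.9, -1.1], [0.5, -0.5], [0.0, -2.1], [-0.3, -1.4], [-0.5, -0.1], [-0.6, -1.0]]
('top',) [ 0.6149 -0.3463 -0.1315] [[-1.0, -0.3], [0.1, 0.0], [0.2, 0.6], [0.1, -0.0], [0.5, -0.3], [0.1, -0.1]]
('scene',) [ 0.6208 -0.3478 -0.2022] [[-0.0, -0.6], [-0.4, -0.1], [0.2, 0.8], [0.2, 0.0]]
```

```bash
cat >> h.py <<'E'
from scipy.spatial.transform import Rotation as Ro
def yaw_of(s):  # world heading (deg) of tool y
    R=Ro.from_euler('xyz',s['eef_rot'],degrees=True).as_matrix(); return np.degrees(np.arctan2(R[1,1],R[0,1])),R
def move(cur,tgt):
    """cur=(x,y,z,yawdeg of tool y) commanded, tgt same -> slide, roll"""
    a=np.radians(cur[3]); ty=np.array([np.cos(a),np.sin(a),0]); tx=np.array([0,0,-1.]); tz=np.cross(tx,ty)
    d=np.array(tgt[:3])-np.array(cur[:3]); dy=(tgt[3]-cur[3]+90)%180-90
    return np.round([d@tx,d@ty,d@tz],4), round(-dy,2)
E
python3 - <<'E'
from h import *
from station import state
s=state();y,R=yaw_of(s);print(y,R.round(3).tolist(),s['position'])
print(move((.24,-.577,.25,y),(.5334,.0335,.10,np.degrees(.280)+90)))
E
```

```text
-67.3797454068808 [[-0.001, 0.385, -0.923], [0.002, -0.923, -0.385], [-1.0, -0.002, -0.0]] [ 0.24019402 -0.57629019  0.24925353]
(array([ 0.15  , -0.4507, -0.5056]), np.float64(6.58))
```

Emit:
arm_command:
  increments:
    - {"slide": [0.0075,-0.0225,-0.0253],"roll": -8}
    - {"slide": [0.015,-0.045,-0.0506],"roll": -16}
    - {"slide": [0.0225,-0.0675,-0.0759],"roll": -24}
    - {"slide": [0.03,-0.09,-0.1012],"roll": -32}
    - {"slide": [0.0375,-0.1125,-0.1265],"roll": -40}
    - {"slide": [0.045,-0.135,-0.1518],"roll": -48}
    - {"slide": [0.0525,-0.1575,-0.1771],"roll": -56}
    - {"slide": [0.06,-0.18,-0.2024],"roll": -64}
    - {"slide": [0.0675,-0.2025,-0.2277],"roll": -72}
    - {"slide": [0.075,-0.225,-0.253],"roll": -80}
  jaw: 0.6

```text
time: 1.1
position: [0.3875, -0.2704, 0.1747]
eef_rot: [-152.4, 90.0, 130.6]
contact_force: [0.2, -0.4, -0.0]
gripper_width: 0.601
```

Run:
```python
from h import *
from station import state
s=state();y,R=yaw_of(s);print(y,s['position'],s['qpos'],s['gripper_width'],s['contact_force'])
# commanded
a=np.radians(-67.38);ty=np.array([np.cos(a),np.sin(a),0]);tx=np.array([0,0,-1.]);tz=np.cross(tx,ty)
p=np.array([.24,-.577,.25])+.075*tx-.225*ty-.253*tz;print(p)
print(move((*p,12.62),(.5334,.0335,.09,106.04)))
```

```text
12.93647347346736 [ 0.3874693  -0.27038074  0.17468954] [-4.27562106e+01  3.56297763e+00 -2.58010962e+01  6.06692672e+01
  3.89867581e-03  3.43073189e+01] 0.6008647854860724 [ 0.20631808 -0.35833758 -0.03356347]
[ 0.38699928 -0.27199965  0.175     ]
(array([ 0.085 ,  0.2096, -0.2661]), 86.58)
```

Emit:
arm_command:
  increments:
    - {"slide": [0.0085,0.021,-0.0266],"roll": -8.5}
    - {"slide": [0.017,0.042,-0.0532],"roll": -17}
    - {"slide": [0.0255,0.063,-0.0798],"roll": -25.5}
    - {"slide": [0.034,0.084,-0.1064],"roll": -34}
    - {"slide": [0.0425,0.105,-0.133],"roll": -42.5}
    - {"slide": [0.051,0.126,-0.1596],"roll": -51}
    - {"slide": [0.0595,0.147,-0.1862],"roll": -59.5}
    - {"slide": [0.068,0.168,-0.2128],"roll": -68}
    - {"slide": [0.0765,0.189,-0.2394],"roll": -76.5}
    - {"slide": [0.085,0.2096,-0.2661],"roll": -85}

```text
time: 2.1
position: [0.5338, 0.0349, 0.0896]
eef_rot: [177.4, 90.0, -174.6]
contact_force: [0.5, 0.5, -0.3]
gripper_width: 0.601
```

Emit:
arm_command:
  increments:
    - {"slide": [0.0,0,0],"roll": -8}
    - {"slide": [0.01,0,0],"roll": -8.4}
    - {"slide": [0.02,0,0],"roll": -8.4}
    - {"slide": [0.02,0,0],"roll": -8.4}

```text
time: 2.5
position: [0.5315, 0.0331, 0.0681]
eef_rot: [162.2, 89.7, 178.1]
contact_force: [0.8, -0.0, 0.1]
gripper_width: 0.602
```

Run:
```python
from h import *
from station import state,optics
import cv2
s=state();y,R=yaw_of(s);print(y,s['position'],s['qpos'],s['contact_force'],s['time'])
for n,(x0,y0,w,h) in dict(top=(165,98,140,145),scene=(195,100,150,158)).items():
    c=optics.read_camera(n);cv2.imwrite(f'pics/{n}1.png',cv2.resize(c['image'][y0:y0+h,x0:x0+w,::-1],None,fx=4,fy=4,interpolation=cv2.INTER_CUBIC))
```

```text
105.85195098838349 [0.53154066 0.03309512 0.06814674] [-3.39010946e+00  1.62339592e+01 -2.51976279e+01  4.88191414e+01
 -6.44873790e-03 -1.92422059e+01] [ 0.75763907 -0.04270462  0.13009758] 2.5
```

View pics/scene1.png

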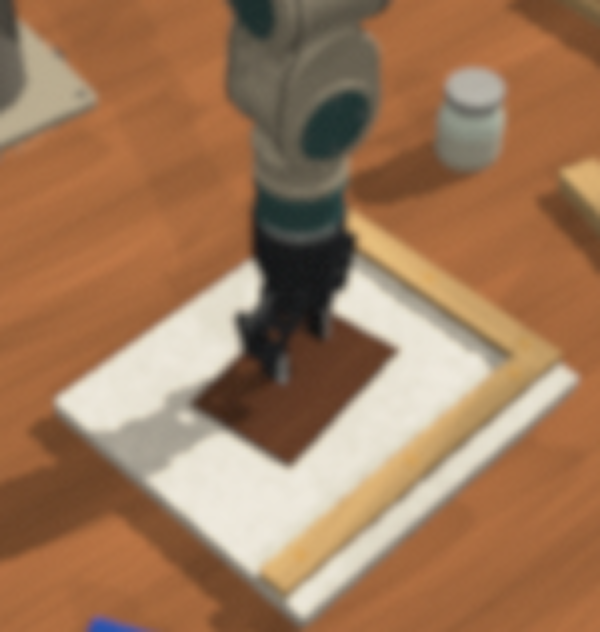

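View pics/top1.png

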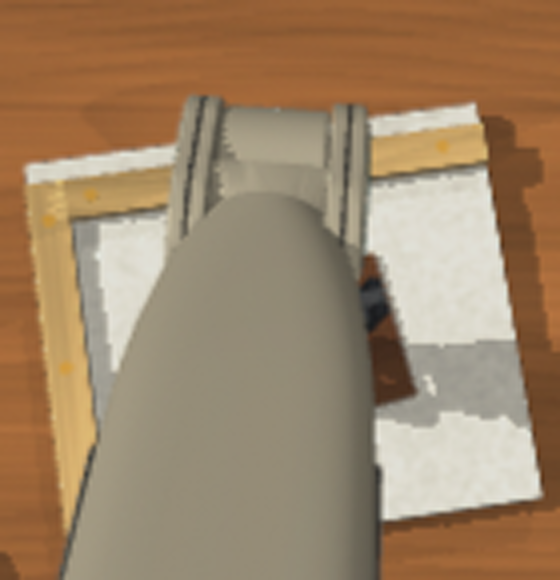

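The scene view shows both fingertips above the leaf, roughly at (275,370) and (320,325), clear of everything else. I'll lower now and feel for contact.

Emit:
arm_command:
  increments:
    - {"slide": [0.01,0,0],"roll": 0}
    - {"slide": [0.018,0,0],"roll": 0}
    - {"slide": [0.022,0,0],"roll": 0}
    - {"slide": [0.022,0,0],"roll": 0}

```text
time: 3.0
position: [0.5328, 0.0335, 0.0473]
eef_rot: [159.9, 89.9, 175.9]
contact_force: [0.4, 0.0, -0.5]
gripper_width: 0.6
```

Emit:
arm_command:
  increments:
    - {"slide": [0.0004,0,0],"roll": 0}
    - {"slide": [0.0008,0,0],"roll": 0}

```text
time: 3.2
position: [0.5341, 0.0336, 0.0477]
eef_rot: [-17.2, 90.0, -1.2]
contact_force: [-0.7, 0.0, 0.3]
gripper_width: 0.606
```

Run:
```python
from h import *
from station import state,optics
import cv2
s=state();y,R=yaw_of(s);print(y,s['position'],s['contact_force'],s['wrist_torque'],s['time'])
for n,(x0,y0,w,h) in dict(scene=(235,150,80,80)).items():
    c=optics.read_camera(n);cv2.imwrite(f'pics/{n}2.png',cv2.resize(c['image'][y0:y0+h,x0:x0+w,::-1],None,fx=7,fy=7,interpolation=cv2.INTER_CUBIC))
```

```text
106.01885713237571 [0.53409964 0.03355264 0.04774256] [-0.68734229  0.02140323  0.34719307] [ 0.0207663  -0.02634044  0.02766297] 3.2
```

View pics/scene2.png

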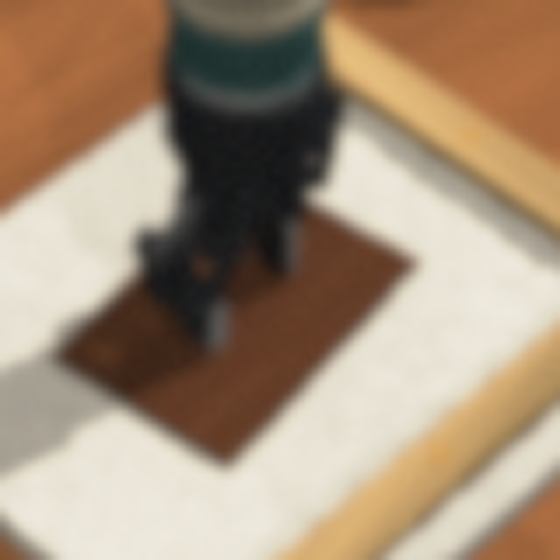

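The fingertips at (205,345) and (290,265) are a few mm above the leaf and roughly centred on it. I'll keep going down in small steps.

Emit:
arm_command:
  increments:
    - {"slide": [0.0007,0,0],"roll": 0}
    - {"slide": [0.0012,0,0],"roll": 0}

```text
time: 3.45
position: [0.534, 0.0336, 0.0465]
eef_rot: [-20.3, 90.0, -4.3]
contact_force: [0.1, -0.5, 0.4]
gripper_width: 0.598
```

Emit:
arm_command:
  increments:
    - {"slide": [0.0005,0,0],"roll": 0}

```text
time: 3.55
position: [0.5338, 0.0336, 0.0459]
eef_rot: [-20.0, 90.0, -3.9]
contact_force: [0.3, -0.1, -0.0]
gripper_width: 0.6
```

Emit:
arm_command:
  increments:
    - {"slide": [0.0005,0,0],"roll": 0}

```text
time: 3.65
position: [0.5338, 0.0336, 0.0453]
eef_rot: [-18.7, 90.0, -2.7]
contact_force: [-0.2, 0.9, 0.7]
gripper_width: 0.598
```

Emit:
arm_command:
  increments:
    - {"slide": [0.0004,0,0],"roll": 0}

```text
time: 3.75
position: [0.5338, 0.0335, 0.045]
eef_rot: [5.9, 90.0, 21.9]
contact_force: [-0.7, 0.8, 2.6]
gripper_width: 0.6
```

Emit:
arm_command:
  increments:
    - {"slide": [0.0,0,0],"roll": 0}

```text
time: 3.85
position: [0.5338, 0.0336, 0.045]
eef_rot: [-114.7, 90.0, -98.7]
contact_force: [-0.4, -0.1, 0.4]
gripper_width: 0.598
```

Emit:
arm_command:
  increments:
    - {"slide": [0.0002,0,0],"roll": 0}

```text
time: 3.95
position: [0.5338, 0.0336, 0.045]
eef_rot: [171.7, 90.0, -172.2]
contact_force: [-1.5, -0.2, 4.0]
gripper_width: 0.601
```

Emit:
arm_command:
  increments:
    - {"slide": [0.0,0,0],"roll": 0}

```text
time: 4.05
position: [0.5339, 0.0335, 0.045]
eef_rot: [-25.2, 90.0, -9.2]
contact_force: [-1.2, 1.1, 3.4]
gripper_width: 0.602
```

Emit:
arm_command:
  increments:
    - {"slide": [0.0,0,0],"roll": 0}

```text
time: 4.15
position: [0.5338, 0.0336, 0.045]
eef_rot: [-8.2, 90.0, 7.8]
contact_force: [-0.7, -0.3, 4.0]
gripper_width: 0.596
```

Run:
```python
from h import *
cur=(.5334,.0335,.0444,106.04)
d=np.array([.0568,.0749])
for f in (.1,.5,.85,1):
    print(f,move(cur,(cur[0]+f*d[0],cur[1]+f*d[1],.0444,106.04-7.8*f)))
```

```text
0.1 (array([0.    , 0.0056, 0.0075]), 0.78)
0.5 (array([0.    , 0.0281, 0.0376]), 3.9)
0.85 (array([0.    , 0.0478, 0.064 ]), 6.63)
1 (array([0.    , 0.0563, 0.0753]), 7.8)
```

Emit:
arm_command:
  increments:
    - {"slide": [0.0001,0,0],"roll": 0}
    - {"slide": [0.0001,0,0],"roll": 0}

```text
time: 4.35
position: [0.5339, 0.0335, 0.045]
eef_rot: [-10.4, 90.0, 5.6]
contact_force: [-2.3, 1.4, 5.4]
gripper_width: 0.597
```

Emit:
arm_command:
  increments:
    - {"slide": [0,0.0008,0.001],"roll": 0}
    - {"slide": [0,0.002,0.0028],"roll": 0.3}
    - {"slide": [0,0.0038,0.005],"roll": 0.6}
    - {"slide": [0,0.0056,0.0075],"roll": 0.8}

```text
time: 4.75
position: [0.54, 0.0409, 0.045]
eef_rot: [-45.8, 89.9, -30.6]
contact_force: [-1.3, -0.8, 5.0]
gripper_width: 0.598
```

```bash
cat > look.py <<'E'
import sys
from h import *
from station import state,optics
import cv2
s=state();print(yaw_of(s)[0],s['position'],s['contact_force'],s['wrist_torque'],s['time'])
c=optics.read_camera('scene');np.savez(f'pics/L{sys.argv[1]}.npz',**c)
o=cv2.resize(c['image'][150:250,230:350,::-1],None,fx=6,fy=6,interpolation=cv2.INTER_CUBIC);cv2.imwrite(f'pics/L{sys.argv[1]}.png',o)
E
python3 look.py 1
```

```text
105.18623277741715 [0.54002987 0.04085449 0.04498491] [-1.33269263 -0.77461413  5.00921637] [-0.11553872  0.27097131  0.03053103] 4.75
```

View pics/L1.png

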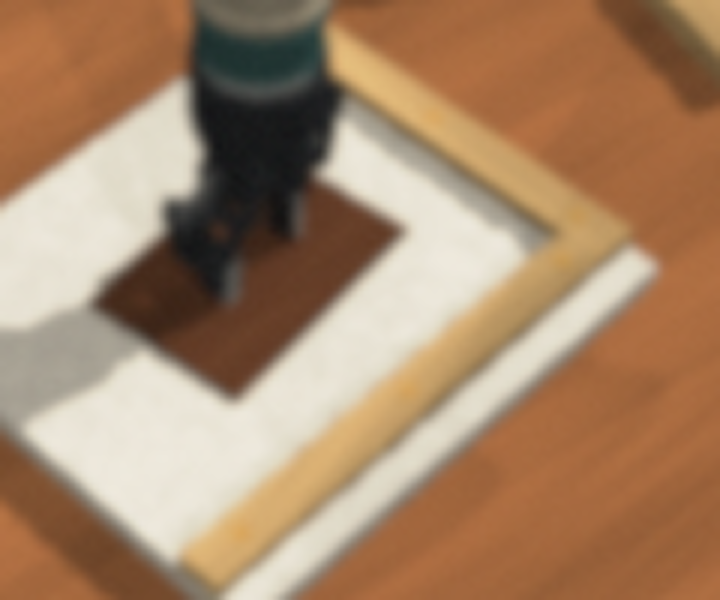

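Emit:
arm_command:
  increments:
    - {"slide": [0,0.002,0.0026],"roll": 0.3}
    - {"slide": [0,0.005,0.0065],"roll": 0.7}
    - {"slide": [0,0.0085,0.0111],"roll": 1.1}
    - {"slide": [0,0.0114,0.0149],"roll": 1.5}

```text
time: 5.2
position: [0.5515, 0.0559, 0.045]
eef_rot: [-43.9, 89.9, -30.2]
contact_force: [-0.6, -1.2, 5.3]
gripper_width: 0.599
```

Emit:
arm_command:
  increments:
    - {"slide": [0,0.002,0.0025],"roll": 0.3}
    - {"slide": [0,0.005,0.0062],"roll": 0.7}
    - {"slide": [0,0.0085,0.0106],"roll": 1.1}
    - {"slide": [0,0.0118,0.0146],"roll": 1.6}

```text
time: 5.6
position: [0.5628, 0.0708, 0.045]
eef_rot: [-42.7, 89.9, -30.7]
contact_force: [-1.2, -1.3, 6.6]
gripper_width: 0.603
```

```bash
python3 look.py 2
```

```text
102.08299008384317 [0.56282287 0.07080416 0.0450037 ] [-1.20645501 -1.30606273  6.57049438] [-0.20499362  0.19437978  0.047111  ] 5.6
```

View pics/L2.png

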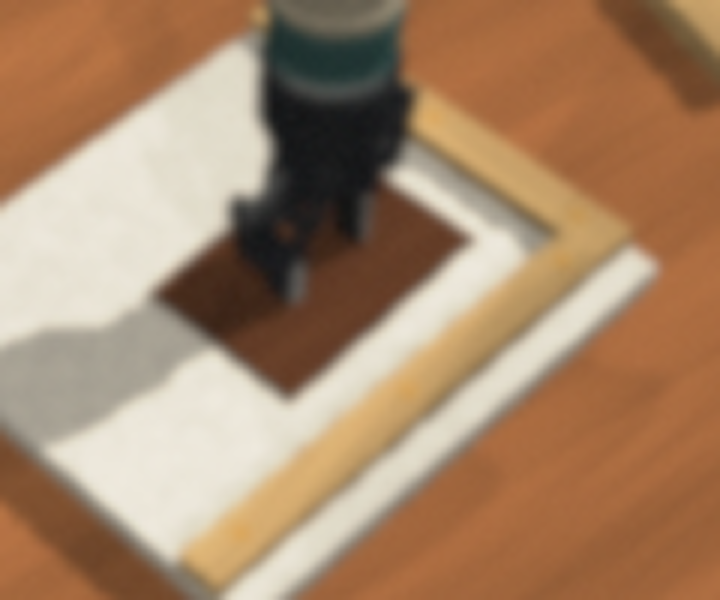

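```bash
cat > leaf.py <<'E'
from h import *
def leaf(p,k,x0,y0,n='scene',idx=(0,1,2),bd=(.5556,.0419,.005,.1428)):
    L=np.array([[55,80,4],[55,-80,4],[-55,-80,4],[-55,80,4]])[list(idx)]
    t=uncrop(p,x0,y0,k)
    o=least_squares(lambda q:(proj(n,pts([q[0],q[1],bd[2]+.018,q[2]],L))-t).ravel(),[.58,.07,.2])
    q=o.x;c,s=np.cos(bd[3]),np.sin(bd[3]);d=np.array([[c,s],[-s,c]])@(q[:2]-bd[:2])
    print('world',q.round(4),'board',d.round(4),'dyaw',round(q[2]-bd[3],4),'res',o.fun.round(1))
E
python3 - <<'E'
from leaf import *
leaf([(449,187),(312,333),(184,257)],5,205,150)
leaf([(408,232),(233,401),(92,302)],6,230,150)
leaf([(475,240),(289,402),(155,296)],6,230,150)
E
```

```text
world [0.533  0.033  0.2905] board [-0.0236 -0.0056] dyaw 0.1477 res [-0.1 -0.   0.2  0.3 -0.2 -0.3]
world [0.54   0.0414 0.2354] board [-0.0155  0.0017] dyaw 0.0926 res [ 0.4 -0.   0.5  0.2 -0.9 -0.2]
world [0.5627 0.0705 0.1748] board [0.0111 0.0273] dyaw 0.032 res [ 0.4  0.1  0.6  0.1 -1.  -0.3]
```

```bash
cat > edge.py <<'E'
from h import *
def edge(npz,p,q,n='scene',half=4,ch=0,pol=0):
    """sub-pixel fit of edge near segment p-q (raw px): returns two points on fitted line"""
    im=np.load(npz)['image'][:,:,ch].astype(np.float32)
    import cv2
    im=cv2.GaussianBlur(im,(3,3),0.6)
    p=np.array(p,float);q=np.array(q,float);u=(q-p)/np.linalg.norm(q-p);nn=np.array([-u[1],u[0]])
    P=[]
    for t in np.linspace(0.08,.92,40):
        s=np.linspace(-half,half,8*half+1);X=p+(q-p)*t+s[:,None]*nn
        v=cv2.remap(im,X[:,0].astype(np.float32)[None],X[:,1].astype(np.float32)[None],cv2.INTER_LINEAR)[0]
        g=np.gradient(v);
        if pol: g=np.clip(pol*g,0,None)
        g=np.abs(g);i=g.argmax();w=slice(max(0,i-6),i+7);P.append(X[0]+ (s[w]@g[w]/g[w].sum()-s[0])*nn)
    vx,vy,x,y=cv2.fitLine(np.array(P,np.float32),cv2.DIST_HUBER,0,.01,.01).ravel()
    r=(np.array(P)-[x,y])@[-vy,vx]
    return np.array([x,y]),np.array([vx,vy]),np.median(abs(r))
def toplane(px,z,n='scene'):
    c=C[n];T=c['cam_to_world'];d=T[:3,:3]@[(px[0]-c['cx'])/c['fx'],(px[1]-c['cy'])/c['fy'],1]
    return T[:3,3]+d*(z-T[2,3])/d[2]
def worldline(npz,p,q,z,n='scene',**k):
    x,v,r=edge(npz,p,q,n,**k);a=toplane(x-20*v,z,n);b=toplane(x+20*v,z,n);d=b-a
    return (a+b)[:2]/2,np.degrees(np.arctan2(d[1],d[0]))%180,r
E
python3 - <<'E'
from edge import *
u=lambda p,k,x0,y0:uncrop(p,x0,y0,k)
f='pics/scene0.npz'
a,b,c=u([(449,187),(312,333),(184,257)],5,205,150)
print('leaf0 far',worldline(f,a,b,.027),'right',worldline(f,b,c,.027))
f='pics/L2.npz'
a,b,c=u([(475,240),(289,402),(155,296)],6,230,150)
print('leaf2 far',worldline(f,a,b,.027),'right',worldline(f,b,c,.027))
p,q=u([(658,268),(290,595)],6,230,150)
print('board far edge',worldline(f,p,q,.023))
p,q=u([(20,250),(330,530)],5,205,150)
print('board right edge',worldline(f,p,q,.023))
p,q=u([(180,555),(553,237)],6,230,150)
print('fence inner top',worldline(f,p,q,.037))
E
```

```text
leaf0 far (array([0.58990074, 0.03779352]), np.float64(106.4006146552315), np.float64(0.1022476570397168)) right (array([ 0.55610757, -0.04548603]), np.float64(16.394670709557055), np.float64(0.11263327769690784))
leaf2 far (array([0.6149788 , 0.08236974]), np.float64(100.50229089709639), np.float64(0.10125940861378918)) right (array([ 0.5838458, -0.0081178]), np.float64(8.698468822447895), np.float64(0.13322950392499194))
board far edge (array([0.69981294, 0.0728682 ]), np.float64(98.33885299534059), np.float64(0.05818458437276458))
board right edge (array([ 0.56248093, -0.12879428]), np.float64(8.695399635235393), np.float64(0.14311212024719183))
fence inner top (array([0.65997709, 0.0316443 ]), np.float64(93.82422041217791), np.float64(1.5547319912017974))
```

Emit:
arm_command:
  increments:
    - {"slide": [-0.0001,0.002,0.0022],"roll": 0.2}
    - {"slide": [-0.0001,0.005,0.0055],"roll": 0.4}
    - {"slide": [-0.0001,0.0085,0.0093],"roll": 0.6}
    - {"slide": [-0.0001,0.012,0.0131],"roll": 0.8}

```text
time: 6.05
position: [0.5728, 0.0852, 0.045]
eef_rot: [-65.6, 90.0, -54.3]
contact_force: [-1.1, -1.2, 5.4]
gripper_width: 0.602
```

Emit:
arm_command:
  increments:
    - {"slide": [0,0.002,0.0022],"roll": 0.2}
    - {"slide": [0,0.005,0.0055],"roll": 0.2}
    - {"slide": [0,0.008,0.0087],"roll": 0.2}
    - {"slide": [0,0.011,0.0119],"roll": 0.2}
    - {"slide": [0,0.013,0.0142],"roll": 0.2}

```text
time: 6.55
position: [0.5842, 0.1008, 0.045]
eef_rot: [-54.2, 90.0, -43.1]
contact_force: [-1.1, -0.9, 6.5]
gripper_width: 0.6
```

```bash
python3 look.py 3
```

```text
101.11465727378001 [0.58422159 0.10078357 0.04502612] [-1.05022828 -0.94223055  6.45391171] [-0.18050581  0.28785997 -0.02278394] 6.55
```

View pics/L3.png

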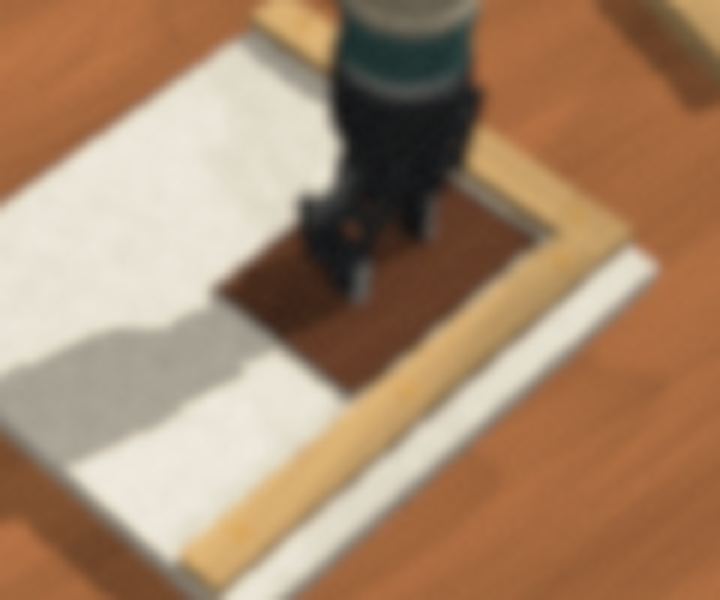

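Emit:
arm_command:
  increments:
    - {"slide": [-0.0001,0.001,0.0011],"roll": 0}
    - {"slide": [-0.0001,0.002,0.0021],"roll": 0}
    - {"slide": [-0.0001,0.003,0.0032],"roll": 0}
    - {"slide": [-0.0001,0.0037,0.0039],"roll": 0}
    - {"slide": [-0.0001,0.0041,0.0044],"roll": 0}

```text
time: 7.1
position: [0.5874, 0.1055, 0.045]
eef_rot: [-90.4, 90.0, -79.3]
contact_force: [-1.2, -1.4, 4.9]
gripper_width: 0.602
```

Emit:
arm_command:
  increments:
    - {"slide": [0,0.0004,0.0005],"roll": 0}
    - {"slide": [0,0.0008,0.0009],"roll": 0}
    - {"slide": [0,0.0012,0.0013],"roll": 0}

```text
time: 7.4
position: [0.5885, 0.1069, 0.045]
eef_rot: [-78.3, 90.0, -67.2]
contact_force: [-0.7, -1.8, 5.8]
gripper_width: 0.598
```

Emit:
arm_command:
  increments:
    - {"slide": [0,0.0004,0.0004],"roll": 0}
    - {"slide": [0,0.0008,0.0008],"roll": 0}

```text
time: 7.6
position: [0.5891, 0.1078, 0.045]
eef_rot: [-86.1, 90.0, -75.0]
contact_force: [-0.0, -1.1, 4.8]
gripper_width: 0.597
```

Emit:
arm_command:
  increments:
    - {"slide": [0,0.0004,0.0004],"roll": 0}
    - {"slide": [0,0.0008,0.0008],"roll": 0}

```text
time: 7.8
position: [0.5897, 0.1084, 0.045]
eef_rot: [-102.2, 89.9, -91.0]
contact_force: [-0.4, -2.4, 5.8]
gripper_width: 0.598
```

Emit:
arm_command:
  increments:
    - {"slide": [0,0.0004,0.0004],"roll": 0}
    - {"slide": [0,0.0008,0.0008],"roll": 0}

```text
time: 8.0
position: [0.5902, 0.1093, 0.045]
eef_rot: [-109.4, 89.9, -98.3]
contact_force: [-1.2, -2.2, 5.7]
gripper_width: 0.596
```

Emit:
arm_command:
  increments:
    - {"slide": [0,0.0004,0.0004],"roll": 0}
    - {"slide": [0,0.0008,0.0008],"roll": 0}

```text
time: 8.2
position: [0.5908, 0.1102, 0.045]
eef_rot: [-108.8, 89.9, -97.7]
contact_force: [-1.8, -2.6, 5.4]
gripper_width: 0.6
```

Emit:
arm_command:
  increments:
    - {"slide": [0,0.0004,0.0004],"roll": 0}
    - {"slide": [0,0.0008,0.0008],"roll": 0}

```text
time: 8.4
position: [0.5914, 0.1111, 0.045]
eef_rot: [-112.2, 89.9, -101.1]
contact_force: [-1.3, -2.1, 5.7]
gripper_width: 0.599
```

Emit:
arm_command:
  increments:
    - {"slide": [0,0.0003,0.0003],"roll": 0}
    - {"slide": [0,0.0006,0.0006],"roll": 0}

```text
time: 8.6
position: [0.5919, 0.1119, 0.045]
eef_rot: [-110.6, 89.9, -99.5]
contact_force: [-1.4, -2.5, 5.8]
gripper_width: 0.6
```

```bash
python3 look.py 4
```

```text
101.10301072917557 [0.59192219 0.1118578  0.04501242] [-1.39653418 -2.521969    5.77817206] [-0.39527452  0.34196453  0.07767374] 8.6
```

View pics/L4.png

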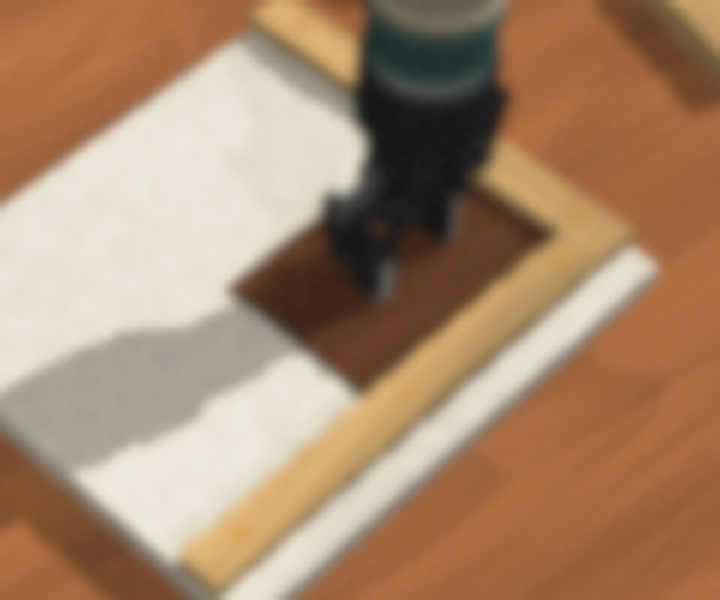

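Emit:
arm_command:
  increments:
    - {"slide": [0,0,0.0005],"roll": 0}
    - {"slide": [0,0,0.001],"roll": 0}
    - {"slide": [0,0,0.0015],"roll": 0}
    - {"slide": [0,0,0.002],"roll": 0}

```text
time: 9.05
position: [0.5936, 0.1122, 0.045]
eef_rot: [-129.9, 89.9, -118.8]
contact_force: [-2.2, -2.4, 6.3]
gripper_width: 0.601
```

Emit:
arm_command:
  increments:
    - {"slide": [0,0,0.0005],"roll": 0}
    - {"slide": [0,0,0.001],"roll": 0}

```text
time: 9.25
position: [0.5939, 0.1124, 0.045]
eef_rot: [-157.4, 89.8, -146.3]
contact_force: [-4.5, -3.3, 8.8]
gripper_width: 0.602
```

Emit:
arm_command:
  increments:
    - {"slide": [0,0.0005,0],"roll": 0}
    - {"slide": [0,0.001,0],"roll": 0}
    - {"slide": [0,0.0015,0],"roll": 0}

```text
time: 9.55
position: [0.5948, 0.1139, 0.045]
eef_rot: [-92.6, 89.9, -81.5]
contact_force: [-0.2, -1.6, 5.2]
gripper_width: 0.599
```

Emit:
arm_command:
  increments:
    - {"slide": [-0.0003,0,0],"roll": 0}
    - {"slide": [-0.001,0,0],"roll": 0}
    - {"slide": [-0.01,0,0],"roll": 0}
    - {"slide": [-0.03,0,0],"roll": 0}
    - {"slide": [-0.06,0,0],"roll": 0}
    - {"slide": [-0.1,0,0],"roll": 0}
    - {"slide": [-0.1,0,0],"roll": 0}

```text
time: 10.25
position: [0.599, 0.1153, 0.1513]
eef_rot: [-4.0, 89.4, 7.1]
contact_force: [1.1, 0.1, 0.7]
gripper_width: 0.6
```

```bash
python3 - <<'E'
from h import *
from station import state
s=state();print(yaw_of(s)[0],s['position'],s['contact_force'],s['qpos'])
print(move((.5944,.1138,.1444,101.1),(.616,-.3465,.1444,90-8.3)))
E
python3 look.py 5
```

```text
101.13618334932897 [0.59903624 0.11525404 0.15125703] [1.0524052  0.13650553 0.69655707] [ 4.80968443e+00  1.77732565e+01 -1.13734393e+01  6.02125330e+01
  2.55190115e-02 -6.32660881e+00]
(array([ 0.    , -0.4558, -0.0674]), 19.4)
101.13618334932897 [0.59903624 0.11525404 0.15125703] [1.0524052  0.13650553 0.69655707] [ 0.02433385 -0.09347118 -0.0231329 ] 10.25
```

View pics/L5.png

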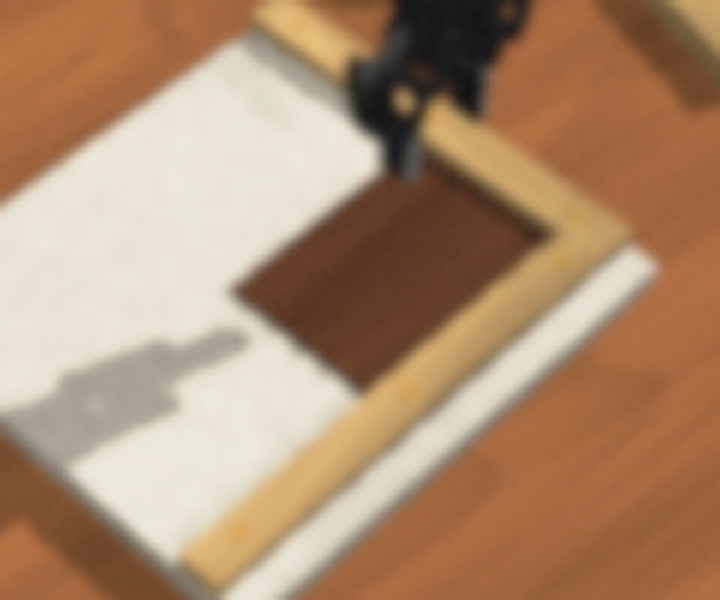

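Emit:
arm_command:
  increments:
    - {"slide": [0,-0.02,-0.003],"roll": 1}
    - {"slide": [0,-0.06,-0.009],"roll": 3}
    - {"slide": [0,-0.105,-0.0155],"roll": 5}
    - {"slide": [0,-0.15,-0.0222],"roll": 7}
    - {"slide": [0,-0.198,-0.0293],"roll": 9}
    - {"slide": [0,-0.247,-0.0365],"roll": 11}
    - {"slide": [0,-0.296,-0.0438],"roll": 13}
    - {"slide": [0,-0.344,-0.0509],"roll": 15}
    - {"slide": [0,-0.39,-0.0577],"roll": 17}
    - {"slide": [0,-0.425,-0.0628],"roll": 19}
  jaw: 1.0

```text
time: 11.3
position: [0.6141, -0.3169, 0.1433]
eef_rot: [157.6, 89.9, 149.6]
contact_force: [1.1, -0.2, -0.9]
gripper_width: 1.001
```

Emit:
arm_command:
  increments:
    - {"slide": [0,-0.018,-0.003],"roll": 0.4}
    - {"slide": [0,-0.0308,-0.0046],"roll": 0.4}
    - {"slide": [0,-0.0308,-0.0046],"roll": 0.4}
    - {"slide": [0,-0.0308,-0.0046],"roll": 0.4}

```text
time: 11.7
position: [0.6059, -0.3428, 0.1444]
eef_rot: [130.5, 89.9, 122.3]
contact_force: [0.4, 0.5, 0.4]
gripper_width: 1.0
```

Run:
```python
from h import *
from station import state,optics
import cv2
s=state();print(yaw_of(s)[0],s['position'],s['contact_force'],s['qpos'],s['time'])
c=optics.read_camera('top');np.savez('pics/T6.npz',**c)
cv2.imwrite('pics/T6.png',cv2.resize(c['image'][115:245,165:305,::-1],None,fx=5,fy=5,interpolation=cv2.INTER_CUBIC))
c=optics.read_camera('scene');np.savez('pics/S6.npz',**c)
cv2.imwrite('pics/S6w.png',cv2.resize(c['image'][180:300,125:235,::-1],None,fx=5,fy=5,interpolation=cv2.INTER_CUBIC))
cv2.imwrite('pics/S6l.png',cv2.resize(c['image'][150:250,230:350,::-1],None,fx=6,fy=6,interpolation=cv2.INTER_CUBIC))
```

```text
81.7845247705432 [ 0.60585114 -0.34284662  0.14435121] [0.39510742 0.51956994 0.4026072 ] [-3.48381637e+01  2.67109218e+01  8.68653522e-01  6.42578752e+01
  4.22920166e-02 -2.66227764e+01] 11.7
```

View pics/T6.png

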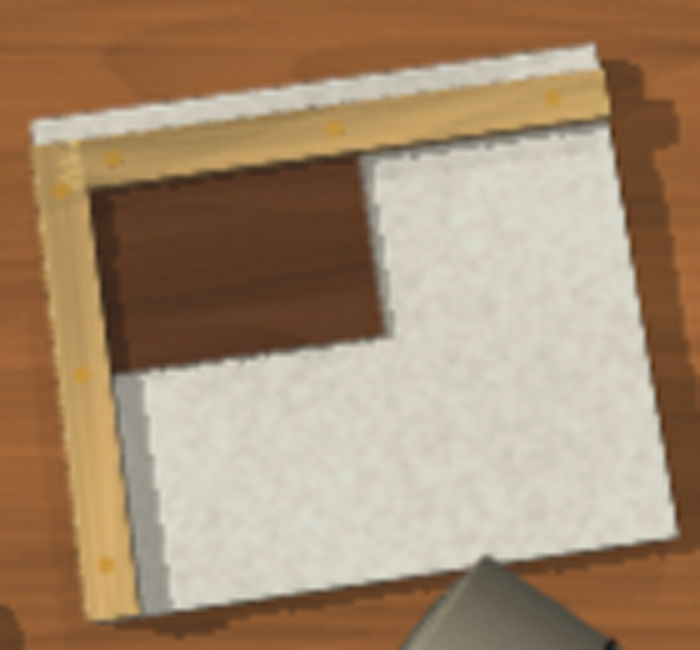

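View pics/S6w.png

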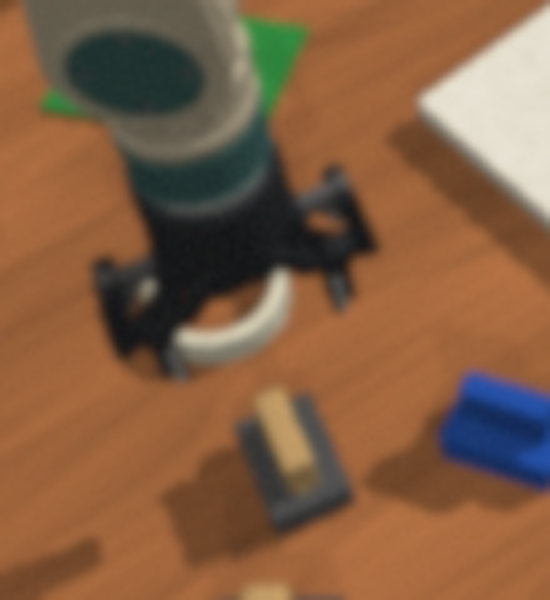

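View pics/S6l.png

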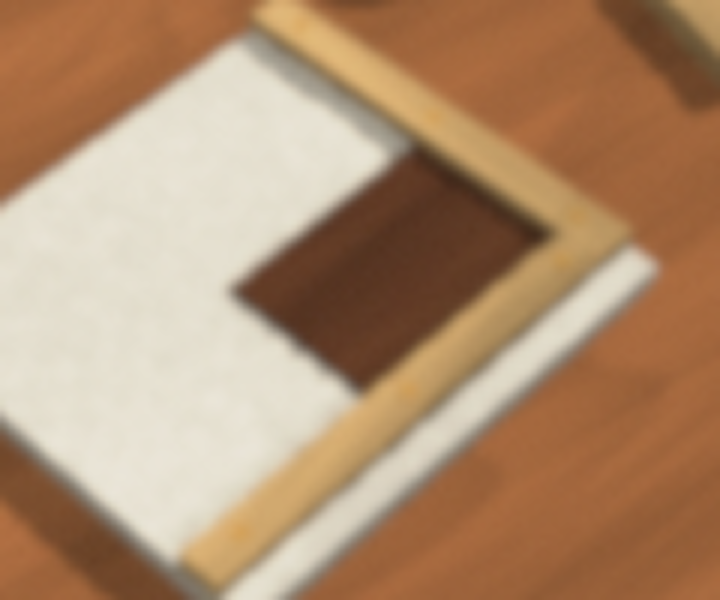

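The leaf looks tight in the corner in both views, with no white visible between it and either fence. I'll measure that with line fits.

Run:
```python
from edge import *
u=lambda p,k,x0,y0:uncrop(p,x0,y0,k)
def run(f,n,near,right,bnear,bright,bfar,h=.0045):
    nr=worldline(f,*near,h+.022,n);r=worldline(f,*right,h+.022,n)
    L={'bn':(bnear,h+.018),'br':(bright,h+.018),'bf':(bfar,h+.018)}
    B={k:worldline(f,*v[0],v[1],n) if v[0] is not None else None for k,v in L.items()}
    print(n,'leaf near',nr,'right',r);
    for k,b in B.items():
        if b is None: continue
        print(k,b)
        t=np.radians(b[1]); nn=np.array([-np.sin(t),np.cos(t)])
        print('   dist near',((nr[0]-b[0])@nn*1000).round(2),'right',((r[0]-b[0])@nn*1000).round(2))
t=lambda p:u(p,5,165,115)
run('pics/T6.npz','top',t([(116,374),(388,335)]),t([(363,157),(388,335)]),t([(170,610),(460,572)]),t([(609,130),(678,530)]),t([(32,122),(595,46)]))
s=lambda p:u(p,6,230,150)
bR=uncrop([(20,250),(330,530)],205,150,5); bN=uncrop([(20,250),(330,30)],205,150,5)
run('pics/S6.npz','scene',s([(232,291),(412,152)]),s([(232,291),(362,390)]),bN,bR,s([(658,268),(290,595)]))
```

```text
top leaf near (array([0.53368417, 0.09891019]), np.float64(98.2444961704363), np.float64(0.12902820490591901)) right (array([0.59417306, 0.02415411]), np.float64(7.241728056183575), np.float64(0.44841617573377757))
bn (array([0.39909496, 0.06533659]), np.float64(98.30547620426151), np.float64(0.08797670033575292))
   dist near -138.03 right -187.08
br (array([ 0.54809151, -0.12907213]), np.float64(8.24774866934635), np.float64(0.09971066591908895))
   dist near 227.69 right 145.03
bf (array([0.70476598, 0.04047505]), np.float64(98.34719413653923), np.float64(0.15121959695202086))
   dist near 160.79 right 111.79
scene leaf near (array([0.5326452 , 0.10955128]), np.float64(98.25209323240968), np.float64(0.11879108440939654)) right (array([0.5976204 , 0.02626588]), np.float64(8.377789429634332), np.float64(0.1158598201111906))
bn (array([4.06487953e-01, 3.93001987e-05]), np.float64(98.23867395993534), np.float64(0.04594210112769853))
   dist near -140.55 right -192.92
br (array([ 0.56206698, -0.12832033]), np.float64(8.626488815862817), np.float64(0.09846351216403984))
   dist near 239.59 right 147.5
bf (array([0.69942693, 0.07314827]), np.float64(98.31698521032473), np.float64(0.05995235319465697))
   dist near 159.76 right 107.52
```

Run:
```python
from edge import *
import cv2
bd=(.5541,.0426,.0037,.1445)
for f,n in (('pics/T6.npz','top'),('pics/S6.npz','scene')):
    im=np.load(f)['image'].astype(np.float32)
    for X in (70,45,20,-60):
        ys=np.arange(128,156,2)
        P=proj(n,pts(bd,[[X,y,20] for y in ys])).astype(np.float32)
        v=cv2.remap(im,P[None,:,0],P[None,:,1],cv2.INTER_CUBIC)[0]
        print(n,X,[f"{y}:{int(a[0])},{int(a[2])}" for y,a in zip(ys,v)])
    for Y in (110,60,10,-60):
        ys=np.arange(88,116,2)
        P=proj(n,pts(bd,[[x,Y,20] for x in ys])).astype(np.float32)
        v=cv2.remap(im,P[None,:,0],P[None,:,1],cv2.INTER_CUBIC)[0]
        print(n,'Y',Y,[f"{y}:{int(a[0])},{int(a[2])}" for y,a in zip(ys,v)])
c=np.load('pics/T6.npz')['image'];cv2.imwrite('pics/T6z.png',cv2.resize(c[143:195,175:250,::-1],None,fx=10,fy=10,interpolation=cv2.INTER_NEAREST))
c=np.load('pics/S6.npz')['image'];cv2.imwrite('pics/S6z.png',cv2.resize(c[165:220,265:340,::-1],None,fx=10,fy=10,interpolation=cv2.INTER_NEAREST))
```

```text
top 70 ['128:79,32', '130:71,30', '132:69,29', '134:70,29', '136:71,30', '138:67,29', '140:70,32', '142:134,67', '144:189,97', '146:189,98', '148:188,97', '150:185,95', '152:183,95', '154:178,92']
top 45 ['128:91,36', '130:80,33', '132:69,30', '134:65,30', '136:64,29', '138:61,27', '140:63,29', '142:136,70', '144:194,101', '146:193,99', '148:190,98', '150:187,96', '152:186,95', '154:179,93']
top 20 ['128:93,37', '130:82,33', '132:70,30', '134:67,29', '136:65,27', '138:63,27', '140:65,31', '142:139,71', '144:198,102', '146:198,101', '148:196,101', '150:193,99', '152:192,98', '154:184,94']
top -60 ['128:150,137', '130:153,140', '132:154,142', '134:156,144', '136:159,147', '138:158,146', '140:122,110', '142:137,93', '144:194,105', '146:207,108', '148:211,108', '150:210,108', '152:210,108', '154:207,106']
top Y 110 ['88:93,37', '90:92,36', '92:89,36', '94:90,37', '96:90,37', '98:75,30', '100:67,31', '102:79,43', '104:135,72', '106:180,93', '108:180,92', '110:182,93', '112:181,93', '114:178,92']
top Y 60 ['88:96,38', '90:93,38', '92:91,36', '94:92,37', '96:82,34', '98:66,27', '100:64,30',
[... 1455 characters left out ...]
186,98', '108:183,96', '110:179,95', '112:176,93', '114:174,92']
scene Y 60 ['88:111,50', '90:132,64', '92:157,79', '94:180,93', '96:194,101', '98:202,106', '100:203,107', '102:199,105', '104:194,103', '106:190,101', '108:184,98', '110:181,96', '112:178,94', '114:177,93']
scene Y 10 ['88:107,46', '90:128,60', '92:149,74', '94:172,88', '96:192,100', '98:204,106', '100:206,106', '102:206,106', '104:205,105', '106:202,103', '108:199,102', '110:196,101', '112:193,101', '114:189,99']
scene Y -60 ['88:221,192', '90:218,181', '92:216,168', '94:212,151', '96:211,132', '98:211,122', '100:212,115', '102:213,113', '104:214,113', '106:213,113', '108:211,111', '110:207,109', '112:202,107', '114:198,105']
```

View pics/T6z.png

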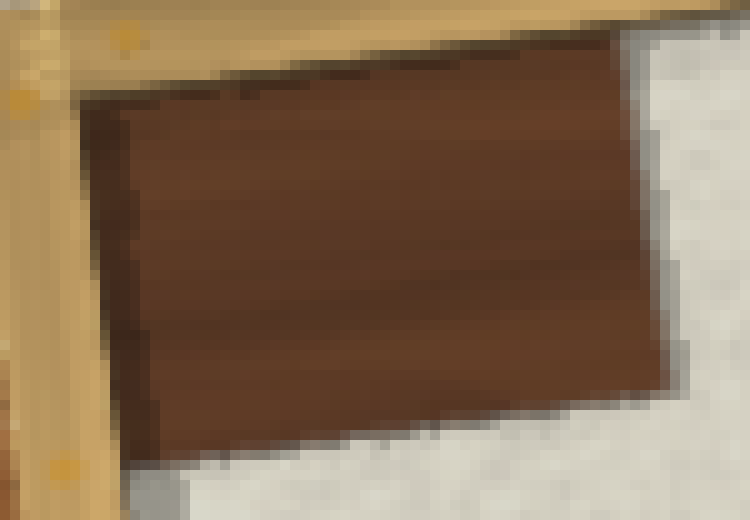

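View pics/S6z.png

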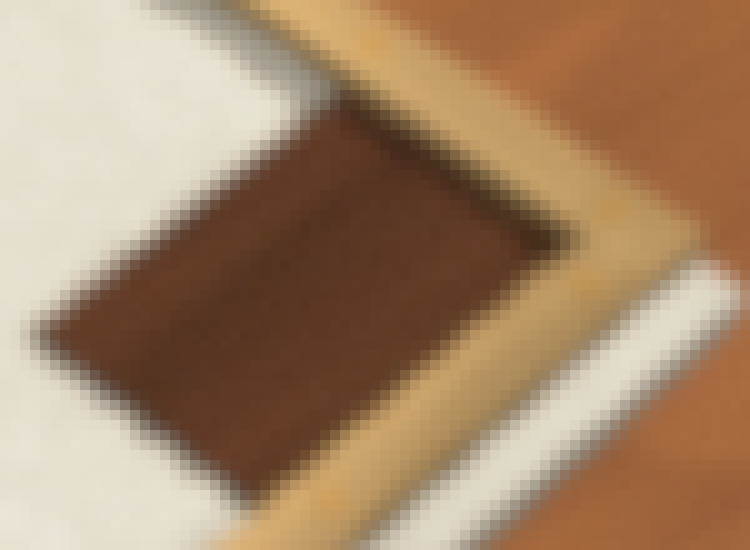

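The T6z zoom shows dark leaf meeting the tan fence directly along both edges, with no grey-white strip between. The blue channel stays near 30 there, so the leaf is home. Next is the weight; first I'll let the arm settle and check its pose.

Emit:
arm_command:
  increments:
    - {"slide": [0,0,0],"roll": 0}
    - {"slide": [0,0,0],"roll": 0}

```text
time: 12.0
position: [0.6066, -0.3434, 0.145]
eef_rot: [32.4, 90.0, 24.2]
contact_force: [0.1, -0.7, -0.2]
gripper_width: 0.997
```

Run:
```python
from edge import *
from station import state
s=state();print(yaw_of(s)[0],s['position'],s['contact_force'],s['qpos'],s['time'])
import cv2
# weight yaw/pos again via edges, top0: bar long edges at z=.057, block left edge z=.025
w=lambda p:uncrop(p,340,130,10)
for nm,p,z in (('bar R',[(333,181),(318,362)],.057),('bar L top',[(283,176),(257,360)],.057),('blk L',[(183,168),(160,410)],.025),('blk R',[(355,190),(335,425)],.025)):
    print(nm,worldline('pics/top0.npz',*w(p),z,'top',half=2))
w=lambda p:uncrop(p,145,220,8)
for nm,p,z in (('bar L',[(345,430),(297,300)],.057),('bar R',[(300,445),(250,312)],.057),('blk L',[(405,475),(335,310)],.025)):
    print('sc',nm,worldline('pics/scene0.npz',*w(p),z,'scene',half=2))
```

```text
81.80121577479903 [ 0.60658736 -0.34335445  0.14501997] [ 0.07894914 -0.69926781 -0.20954697] [-3.48238924e+01  2.67042805e+01  9.44061401e-01  6.42357634e+01
  6.69604156e-03 -2.66251076e+01] 12.0
bar R (array([ 0.61621499, -0.35479282]), np.float64(171.70208322274559), np.float64(0.07351783533237922))
bar L top (array([ 0.61712108, -0.33720492]), np.float64(170.78559819476467), np.float64(0.17465271193265952))
blk L (array([ 0.61772667, -0.31715239]), np.float64(171.19908227515268), np.float64(0.06909160799915819))
blk R (array([ 0.61391589, -0.36655717]), np.float64(173.88774247296826), np.float64(0.18838624025751977))
sc bar L (array([ 0.62135671, -0.33944963]), np.float64(171.86487308521527), np.float64(0.10490694425630645))
sc bar R (array([ 0.61391297, -0.35686152]), np.float64(169.52538349875064), np.float64(0.0936359274650917))
sc blk L (array([ 0.62217763, -0.32466856]), np.float64(171.0938179913077), np.float64(0.06856945842935311))
```

Run:
```python
from edge import *
for nm,p in (('tape',(565,320)),('blue',(509,221)),('big near corner',(608,219)),('big left',(581,203))):
    q=(np.array(p)+.5)*.64-.5
    print(nm,toplane(q,.024,'top').round(3))
print(move((.6062,-.3434,.145,81.8),(.6165,-.3465,.07,81.2)))
```

```text
tape [ 0.479 -0.326  0.024]
blue [ 0.67  -0.228  0.024]
big near corner [ 0.675 -0.419  0.024]
big left [ 0.707 -0.369  0.024]
(array([ 0.075 , -0.0016,  0.0106]), 0.6)
```

Emit:
arm_command:
  increments:
    - {"slide": [0.005,-0.0016,0.0106],"roll": 0.6}
    - {"slide": [0.03,-0.0016,0.0106],"roll": 0.6}
    - {"slide": [0.055,-0.0016,0.0106],"roll": 0.6}
    - {"slide": [0.072,-0.0016,0.0106],"roll": 0.6}
    - {"slide": [0.075,-0.0016,0.0106],"roll": 0.6}
    - {"slide": [0.075,-0.0016,0.0106],"roll": 0.6}

```text
time: 12.6
position: [0.6164, -0.3473, 0.069]
eef_rot: [153.4, 89.9, 144.5]
contact_force: [0.8, 0.9, 0.6]
gripper_width: 0.999
```

Run:
```python
from h import *
from station import state,optics
import cv2
s=state();print(yaw_of(s)[0],s['position'],s['contact_force'],s['time'])
c=optics.read_camera('scene')
cv2.imwrite('pics/S7.png',cv2.resize(c['image'][200:300,125:225,::-1],None,fx=6,fy=6,interpolation=cv2.INTER_CUBIC))
c=optics.read_camera('top')
cv2.imwrite('pics/T7.png',cv2.resize(c['image'][110:210,310:430,::-1],None,fx=6,fy=6,interpolation=cv2.INTER_CUBIC))
```

```text
81.11786555033696 [ 0.61641482 -0.34729924  0.06900389] [0.78241359 0.89440847 0.55979852] 12.6
```

View pics/S7.png

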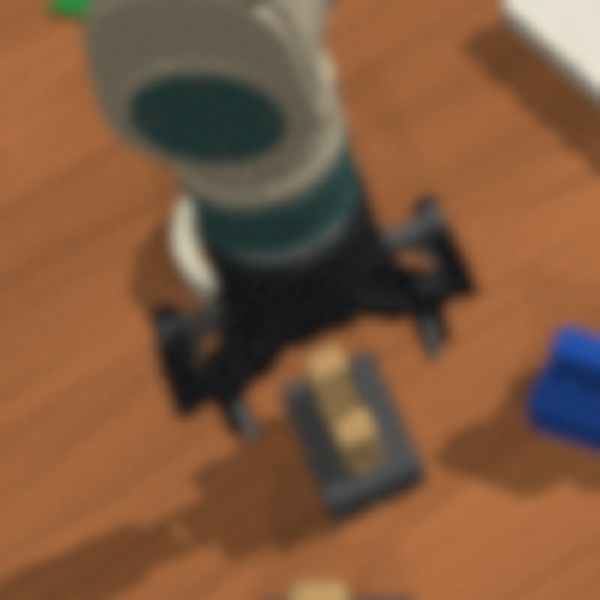

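View pics/T7.png

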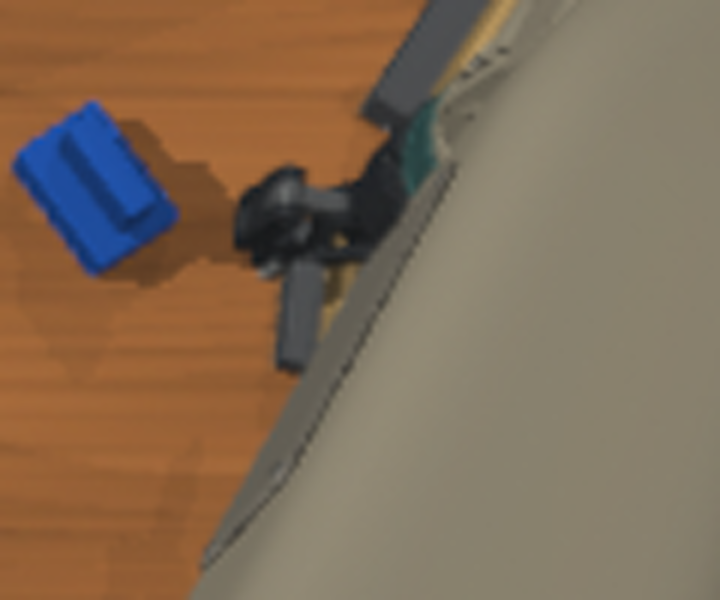

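The fingers straddle the tan bar in S7, at (240,420) and (432,335), and are clear of the tape, blue weight and large weight. Next I'll descend, then grip.

Emit:
arm_command:
  increments:
    - {"slide": [0.01,0,0],"roll": 0}
    - {"slide": [0.019,0,0],"roll": 0}
    - {"slide": [0.021,0,0],"roll": 0}
    - {"slide": [0.021,0,0],"roll": 0}

```text
time: 13.1
position: [0.6159, -0.3471, 0.0479]
eef_rot: [152.5, 89.9, 143.7]
contact_force: [0.5, -0.2, -0.4]
gripper_width: 1.0
```

Emit:
arm_command:
  increments:
    - {"slide": [0,0,0],"roll": 0}
    - {"slide": [0,0,0],"roll": 0}
    - {"slide": [0,0,0],"roll": 0}
    - {"slide": [0,0,0],"roll": 0}
    - {"slide": [0,0,0],"roll": 0}
    - {"slide": [0,0,0],"roll": 0}
    - {"slide": [0,0,0],"roll": 0}
    - {"slide": [0,0,0],"roll": 0}
  jaw: 0

```text
time: 13.9
position: [0.6167, -0.3481, 0.0493]
eef_rot: [-61.5, 89.9, -70.4]
contact_force: [-0.1, -1.8, 1.9]
gripper_width: 0.202
```

Gripped (opening 0.20, about 18 mm). Lift.

Emit:
arm_command:
  increments:
    - {"slide": [-0.003,0,0],"roll": 0}
    - {"slide": [-0.015,0,0],"roll": 0}
    - {"slide": [-0.04,0,0],"roll": 0}
    - {"slide": [-0.07,0,0],"roll": 0}
    - {"slide": [-0.095,0,0],"roll": 0}
    - {"slide": [-0.1,0,0],"roll": 0}
    - {"slide": [-0.1,0,0],"roll": 0}
    - {"slide": [-0.1,0,0],"roll": 0}

```text
time: 14.7
position: [0.6153, -0.3465, 0.1467]
eef_rot: [151.4, 89.8, 142.6]
contact_force: [0.3, -0.9, -5.4]
gripper_width: 0.197
```

Run:
```python
from h import *
from station import state,optics
import cv2
s=state();y=yaw_of(s)[0];print(y,s['position'],s['contact_force'],s['gripper_width'],s['time'])
c=optics.read_camera('scene')
cv2.imwrite('pics/S8.png',cv2.resize(c['image'][150:300,115:235,::-1],None,fx=4,fy=4,interpolation=cv2.INTER_CUBIC))
print(move((.6163,-.3473,.149,81.2),(.5900,.1085,.149,90+8.3)))
```

```text
81.12736741419337 [ 0.61533462 -0.34651448  0.14673417] [ 0.32211962 -0.91216055 -5.44374835] 0.19719451043404057 14.7
(array([ 0.    ,  0.4464, -0.0957]), -17.1)
```

View pics/S8.png

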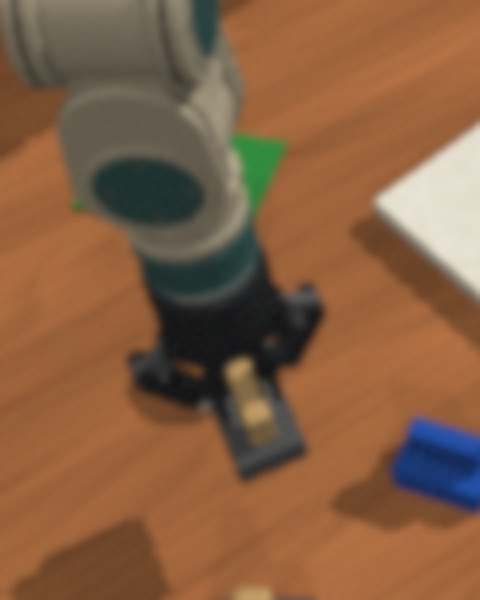

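Emit:
arm_command:
  increments:
    - {"slide": [0,0.01,-0.0021],"roll": 0}
    - {"slide": [0,0.03,-0.0064],"roll": 0}
    - {"slide": [0,0.055,-0.0118],"roll": 0}
    - {"slide": [0,0.085,-0.0182],"roll": 0}
    - {"slide": [0,0.115,-0.0247],"roll": 0}
    - {"slide": [0,0.145,-0.0311],"roll": 0}
    - {"slide": [0,0.175,-0.0375],"roll": 0}
    - {"slide": [0,0.205,-0.044],"roll": 0}
    - {"slide": [0,0.235,-0.0504],"roll": 0}
    - {"slide": [0,0.265,-0.0568],"roll": 0}

```text
time: 15.75
position: [0.5998, -0.0738, 0.1483]
eef_rot: [146.5, 89.9, 137.7]
contact_force: [1.5, 0.2, -5.3]
gripper_width: 0.201
```

Emit:
arm_command:
  increments:
    - {"slide": [0,0.03,-0.0064],"roll": -3}
    - {"slide": [0,0.06,-0.0129],"roll": -6}
    - {"slide": [0,0.09,-0.0193],"roll": -9}
    - {"slide": [0,0.12,-0.0257],"roll": -12}
    - {"slide": [0,0.145,-0.0311],"roll": -15}
    - {"slide": [0,0.165,-0.0354],"roll": -17.1}
    - {"slide": [0,0.177,-0.038],"roll": -17.1}
    - {"slide": [0,0.1814,-0.0389],"roll": -17.1}
    - {"slide": [0,0.1814,-0.0389],"roll": -17.1}
    - {"slide": [0,0.1814,-0.0389],"roll": -17.1}

```text
time: 16.75
position: [0.5908, 0.1077, 0.1488]
eef_rot: [-108.8, 90.0, -100.6]
contact_force: [-0.4, -0.8, -4.7]
gripper_width: 0.198
```

```bash
python3 - <<'E'
from h import *
from station import state
s=state();y=yaw_of(s)[0];print(y,s['position'],s['contact_force'],s['gripper_width'],s['time'])
E
python3 look.py 9
```

```text
98.16832244712559 [0.59079289 0.10771603 0.14875453] [-0.44546725 -0.83169295 -4.67100748] 0.1983088680675923 16.75
98.16832244712559 [0.59079289 0.10771603 0.14875453] [-0.44546725 -0.83169295 -4.67100748] [ 0.01932048 -0.00891332 -0.00297842] 16.75
```

View pics/L9.png

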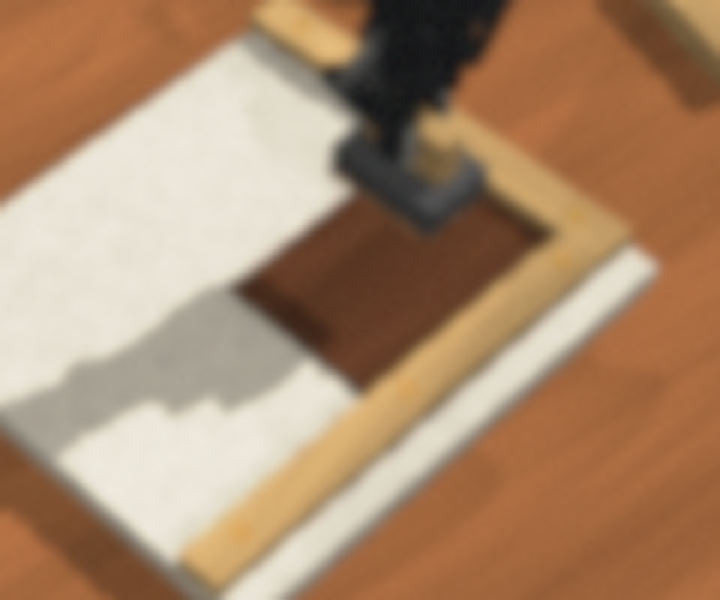

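The weight hangs upright over the leaf, with the steel block near (410,185). Coming down.

Emit:
arm_command:
  increments:
    - {"slide": [0.01,0,0],"roll": 0}
    - {"slide": [0.025,0,0],"roll": 0}
    - {"slide": [0.04,0,0],"roll": 0}
    - {"slide": [0.052,0,0],"roll": 0}
    - {"slide": [0.06,0,0],"roll": 0}
    - {"slide": [0.064,0,0],"roll": 0}
    - {"slide": [0.064,0,0],"roll": 0}

```text
time: 17.5
position: [0.5904, 0.1082, 0.0839]
eef_rot: [177.3, 89.9, -174.5]
contact_force: [0.2, -0.6, -5.3]
gripper_width: 0.201
```

Emit:
arm_command:
  increments:
    - {"slide": [0.001,0,0],"roll": 0}
    - {"slide": [0.002,0,0],"roll": 0}
    - {"slide": [0.003,0,0],"roll": 0}
    - {"slide": [0.004,0,0],"roll": 0}

```text
time: 17.9
position: [0.5912, 0.1084, 0.0812]
eef_rot: [-2.8, 89.9, 5.4]
contact_force: [0.1, -0.1, -6.0]
gripper_width: 0.2
```

Emit:
arm_command:
  increments:
    - {"slide": [0.001,0,0],"roll": 0}

```text
time: 18.0
position: [0.591, 0.1083, 0.08]
eef_rot: [-3.3, 90.0, 4.9]
contact_force: [-0.3, 0.5, -4.6]
gripper_width: 0.195
```

Emit:
arm_command:
  increments:
    - {"slide": [0.001,0,0],"roll": 0}

```text
time: 18.1
position: [0.5909, 0.1083, 0.0788]
eef_rot: [-22.6, 90.0, -14.3]
contact_force: [-0.4, -0.9, -5.8]
gripper_width: 0.197
```

Emit:
arm_command:
  increments:
    - {"slide": [0.0007,0,0],"roll": 0}

```text
time: 18.2
position: [0.5909, 0.1083, 0.0785]
eef_rot: [-107.4, 90.0, -99.2]
contact_force: [-2.0, -0.7, 0.8]
gripper_width: 0.2
```

Emit:
arm_command:
  increments:
    - {"slide": [0,0,0],"roll": 0}
    - {"slide": [0,0,0],"roll": 0}

```text
time: 18.4
position: [0.591, 0.1083, 0.0785]
eef_rot: [-9.0, 90.0, -0.8]
contact_force: [-1.4, -0.8, -1.5]
gripper_width: 0.194
```

```bash
python3 look.py 10
```

```text
98.22263591060806 [0.59095485 0.10829112 0.07850621] [-1.42584046 -0.79478266 -1.48905432] [-0.00150209  0.29615827  0.06246573] 18.4
```

View pics/L10.png

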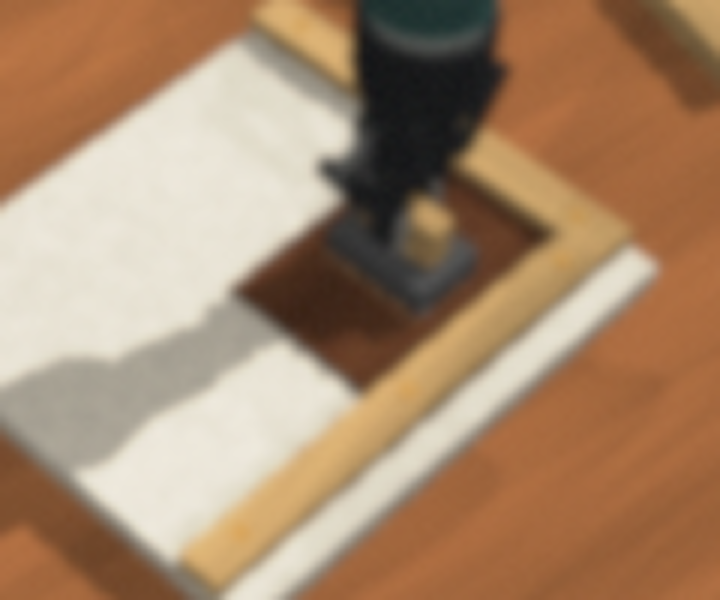

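The weight is on the leaf and bearing about 5 N. I'll seat it slightly more, then release.

Emit:
arm_command:
  increments:
    - {"slide": [0.0002,0,0],"roll": 0}
    - {"slide": [0.0002,0,0],"roll": 0}

```text
time: 18.65
position: [0.591, 0.1083, 0.0785]
eef_rot: [-17.6, 90.0, -9.4]
contact_force: [-3.5, -0.8, 2.3]
gripper_width: 0.198
```

Emit:
arm_command:
  increments:
    - {"slide": [0,0,0],"roll": 0}
    - {"slide": [0,0,0],"roll": 0}
    - {"slide": [0,0,0],"roll": 0}
    - {"slide": [0,0,0],"roll": 0}
  jaw: 0.75

```text
time: 19.05
position: [0.5914, 0.1084, 0.0781]
eef_rot: [0.2, 89.9, 8.4]
contact_force: [0.0, -0.1, 0.2]
gripper_width: 0.75
```

Emit:
arm_command:
  increments:
    - {"slide": [-0.002,0,0],"roll": 0}
    - {"slide": [-0.01,0,0],"roll": 0}
    - {"slide": [-0.03,0,0],"roll": 0}
    - {"slide": [-0.06,0,0],"roll": 0}
    - {"slide": [-0.1,0,0],"roll": 0}
    - {"slide": [-0.12,0,0],"roll": 0}
    - {"slide": [-0.12,0,0],"roll": 0}

```text
time: 19.75
position: [0.594, 0.1086, 0.203]
eef_rot: [-3.9, 89.5, 4.3]
contact_force: [1.1, -0.2, 0.2]
gripper_width: 0.753
```

Emit:
arm_command:
  increments:
    - {"slide": [0,-0.03,0],"roll": 0}
    - {"slide": [0,-0.075,0],"roll": 0}
    - {"slide": [0,-0.12,0],"roll": 0}
    - {"slide": [0,-0.165,0],"roll": 0}
    - {"slide": [0,-0.21,0],"roll": 0}
    - {"slide": [0,-0.25,0],"roll": 0}
    - {"slide": [0,-0.28,0],"roll": 0}
    - {"slide": [0,-0.3,0],"roll": 0}
    - {"slide": [0,-0.3,0],"roll": 0}

```text
time: 20.65
position: [0.6336, -0.1909, 0.1968]
eef_rot: [169.8, 89.9, 177.9]
contact_force: [0.7, 1.2, -0.1]
gripper_width: 0.748
```

```bash
python3 look.py 11
python3 - <<'E'
from station import optics
import cv2,numpy as np
c=optics.read_camera('top');np.savez('pics/T11.npz',**c)
cv2.imwrite('pics/T11.png',cv2.resize(c['image'][::,:,::-1],(800,600),interpolation=cv2.INTER_CUBIC))
cv2.imwrite('pics/T11z.png',cv2.resize(c['image'][143:195,175:250,::-1],None,fx=10,fy=10,interpolation=cv2.INTER_NEAREST))
E
```

```text
98.05220942404854 [ 0.63360689 -0.19086948  0.19681377] [ 0.67939712  1.16249994 -0.08203944] [-0.02134106 -0.04176026  0.01850001] 20.65
```

View pics/L11.png

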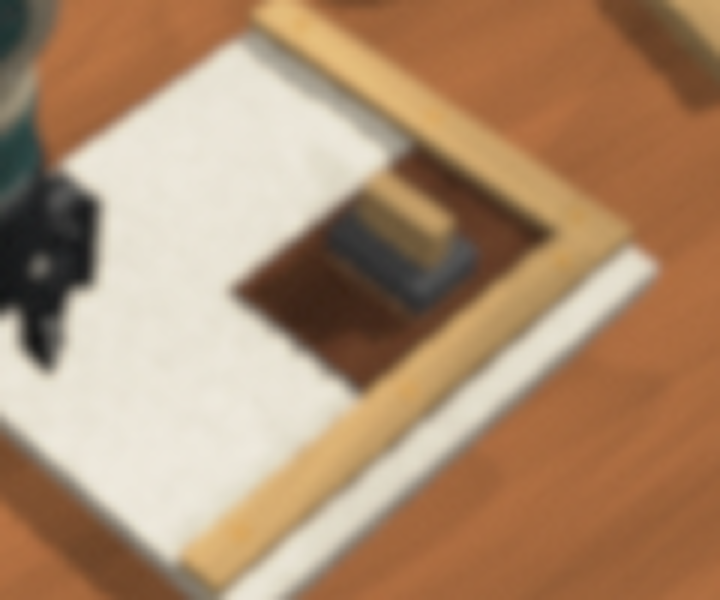

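View pics/T11.png

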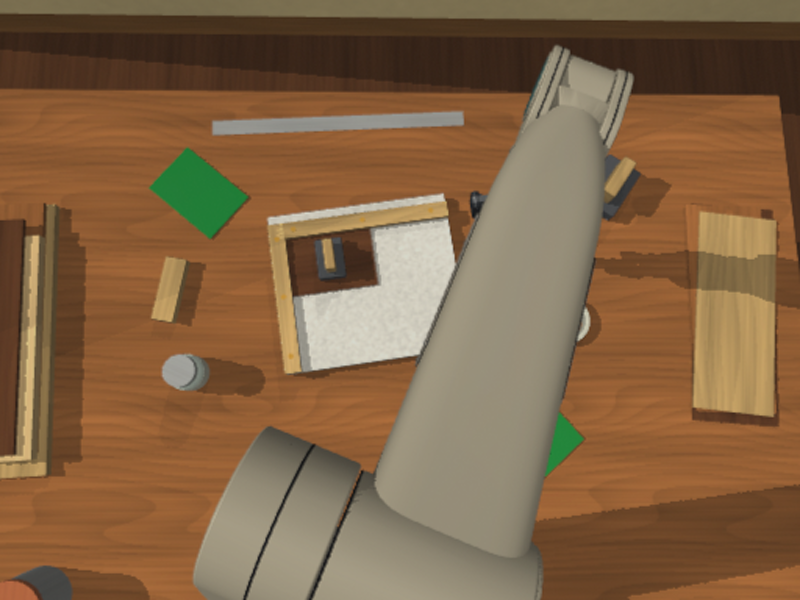

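View pics/T11z.png

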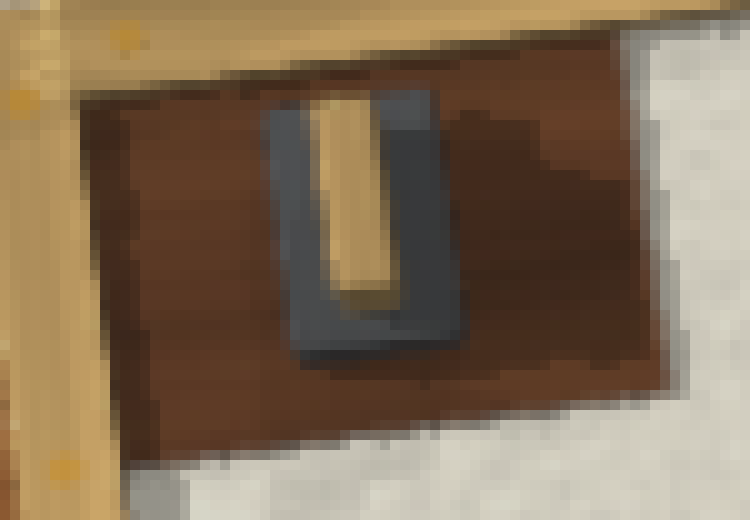

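The leaf is pixel-for-pixel where it was before the placing: its lower right corner in T11z is still at (668,388), and no gap shows at either fence. The weight stands upright near the middle at (365,225). The block, jar and tape look unmoved, although the arm partly hides the tape. I'll let the arm settle and hand in.

Emit:
arm_command:
  increments:
    - {"slide": [0,0,0],"roll": 0}
    - {"slide": [0,0,0],"roll": 0}
    - {"slide": [0,0,0],"roll": 0}

```text
time: 21.05
position: [0.6338, -0.1874, 0.198]
eef_rot: [86.0, 90.0, 94.3]
contact_force: [0.6, 0.5, -0.3]
gripper_width: 0.75
```

```bash
python3 -c "
from station import workorder,state
print(state()['contact_force'],state()['joint_vel'].round(2)); print(workorder.hand_in())"
```

```text
[ 0.59199824  0.5480547  -0.30392697] [-0.19  0.1   0.22 -0.09 -0.02 -0.17]
the job is handed in; nothing more can be done
None
```

I slid the leaf into the corner with light fingertip pressure, set the weight on its middle, withdrew the arm and handed the job in at about 21 s. The hand-in reports no verdict.

**Leaf:** I pressed with about 5–6 N and slid it flat until it met both fences. One push toward the back fence briefly read 8.8 N down and about 5.6 N sideways. I believe that stayed under both limits, but I couldn't measure the force on the fence directly.

**Weight:** I took the small grey one by its handle and set it down slowly, with contact felt at a light load. It ended upright, within a few millimetres of the leaf's centre as judged by eye from the top picture.

**Last checks:**
- **Gaps:** the close-up top view shows no gap at either fence, and the leaf's corner did not move when the weight was placed.
- **Fitted edges:** the leaf's near edge came within about 1 mm of home in both cameras, measured from the board's far edge. Three other measurements disagreed by 2–5 mm:
  - 2 mm, near edge from the board's near edge (top view)
  - 2.5 mm, right edge from the board's right edge (scene view)
  - 5 mm, right edge from the board's right edge (top view)

  I put these down to shadows and the board's own edges, and trusted the direct look at the fences.
- **Bystanders:** the wood block and jar look unmoved. The tape roll was partly hidden by the arm in the last picture, but the arm never went near it.
- **Arm:** it was clear of everything and reading no load at hand-in.

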